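Weigh a cast bracket on the spring scale

TASK

Lift the cast bracket out of the cradle and stand it upright on the open bench, let go, then take it again so that its window is free and hang it by the window on the hook of the spring scale, easing the weight on so that the scale never runs down to its lower stop. Let go, let it settle, then slide the reading index down level with the scale's pointer. Leave the bracket hanging still, and do not shift the small things lying about.

Things in the scene. Friction and masses are not known exactly. Their poses are not given: they have to be found in the camera images.
- bracket: Grey aluminium casting 50x56x92 mm (x, y, z), same front and back; 0.24 to 0.50 kg, unknown. Origin: centre of underside, z up as it stands. Foot 10 mm high; on it a web 10 mm thick (x), 54 wide (y), flat parallel sides up to z=65. Window through it along x: 34 wide, sill z=38, sides straight to z=61, gabled top, peak z=76. Crown above: 24 wide, 10 thick, z=78 to 92, sloping shoulders.
- bracket_eye (a point): Point at the peak of the bracket's window (76 mm above its underside), where the hook bears.
- cradle: Fixed grey cradle in which the bracket stands at the start, 68x76x78 mm, axes parallel to the bracket's; origin at the centre of its underside. Floor 10 mm thick; two cheeks (78 mm high, inner faces 62 mm apart) close along the bracket's +y and -y sides; sills 18 mm high at +x and -x. The bracket's crown stands 24 mm above the cheeks.
- scale_stand: Fixed stand of the spring scale, base 120x215x14 mm (x -50 to 60, y -62 to 152); origin at the bench under the round column (r 13 mm, 282 high). Its -x side faces the robot. A second rod (r 6 mm, 276 high) at y=+115 carries the index; a cross bar joins them at z=262; a white graduated plate is between.
- scale_hook (a joint): Travel of the scale's hook carriage, m: 0 unloaded, growing downward as it is loaded, lower stop at 0.080. Spring 100 N/m (about 24 to 49 mm with the bracket), lightly damped: it bobs for about a second.
- hook_saddle (a point): Bearing point on the hook, 215 mm above the bench unloaded, 112 mm from the column axis; axes as the stand's. The hook is a level steel rod, 8 mm thick, running from the column to the stand's -x; the saddle is a dip in it 4 mm deep, 12 mm long, this point on top of its rod. Rod underside 8 mm below this point; the upturned tip 14 mm further out rises 14 mm above it.
- pointer_tip (a point): Tip of the thin needle on the hook carriage that moves over the graduated plate; same height as the hook.
- index_tip (a point): Tip of the black needle of the sliding index, 19 mm beside the pointer's tip in the stand's +y.
- index_tab (a point): Centre of the top face of the index's finger tab, a grey block 22 x 12 x 24 mm (stand's x, y, z), 80 mm out from the rod toward the stand's -x. The index needle's height is 12 mm below this point. Pinch the tab across its 12 mm, or press it down.
- reading_index (a joint): Travel of the index, m: 0 at the top, growing downward to 0.090 at the lowest; it stays where it is left (friction 1.5 N) and starts near the top, above the pointer.
- ball_box: Bystander: small blue-lidded box 42 x 62 x 21 mm on the bench; origin at the centre of its underside.
- test_block: Bystander: round steel disc, 64 mm across, 13 mm high; origin at the centre of its underside.
- bullseye_level: Bystander: round level, 48 mm across, 15 mm high; origin at the centre of its underside.
- tweezers: Bystander: steel tweezers 15 x 124 x 8 mm; origin at the centre of the underside.
There are look-alikes about, which are no part of the job. There is more than one size of the bracket; the one meant has the size given above. Of the things that look like the cradle, take the one that is farthest to the robot's right at the start.

How it is judged:
By the outcome, as a careful person would: the job done as asked, in the order asked, and still so for the second after the job is handed in, with the robot touching nothing.
It also fails if it takes over 72 s, if anything falls off the work surface, if the arm or the gripper's body presses on something with over 40 N, if the wrist force passes 120 N, or if a joint passes its speed limit or range.

ROBOT

A 6-joint arm with a two-finger parallel gripper is mounted at the origin on a cart in front of the work surface, level with it; the furniture and walls round the work are solid. World frame = base frame: x ahead of the robot, y to its left, z up, the work surface at z = 0. Lengths are in m, angles in rad, forces in N, time in s.
With the tool pointing down it reaches from about 0.3 to 0.875 m from the base axis. Payload 6.4 kg.
Tool frame: the origin (TCP) lies at the centre of the arm's flange, where the gripper is bolted on; the fingertips stand 173 mm ahead of it and the grasp point (between the pads) lies ctrl.grip_point_offset ahead of it (ctrl.grip_point_offset is the distance from the TCP to the grasp point, in m); z points along the fingers, y is the direction in which the jaws open and shut (so a half turn about z gives the same grasp; the last joint's range is limited). The gripper opens to 85 mm and grips with 20 to 120 N. Pads are 22 mm wide; open, the fingers measure 114 mm over their backs; the gripper's body (76 mm by 85 mm) begins 54 mm behind the grasp point. The pads swing forward as they close: fully open they stand 13 mm farther back than shut.
Start: joints at [0.98, 0.181, 1.607, -0, 1.354, -0.206], TCP at [0.216, 0.533, 0.405] pointing down, gripper open.
Joint ranges: [-2.99, 2.99], [-0.89, 2.07], [0.3, 2.58], [-1.14, 4.28], [0, 2.63], [-3.12, 3.12]. Speed limits (rad/s): [2.57, 2.57, 3.01, 3.14, 3.14, 3.14].

INTERFACE

Orientations are given as a unit quaternion [w, x, y, z].
In Python, from bench import ctrl, cams, boxes_of, landmark_of gives the robot as it stands.
- The arm moves only by the shell command python3 -m handwheel 'ROWS'. ROWS is JSON, a list of rows, each an object with "offset": the shift along the tool's x, y, z in m, a list of three; "spin": the turn about the tool's z in degrees; "grip": the opening, from 0 (shut) to 1 (fully open). A call has 1 to 20 rows; each row is the pose to reach, as a shift and turn from the pose commanded when the call began, along the tool's axes at that moment; what a row does not reach only later rows make up. A row lasts 1/8 s, in which the tool goes at most 62.5 mm and 10.7 degrees, less where a joint would pass 70% of its speed; a pose out of reach is approached as far as the arm can. A call with a gripper value outside its range is refused whole. The fingers move at their own pace and stop on an object; the grip force is fixed at half the most. Time passes only in rows, so rows that repeat a pose let the fingers close. It gives the time, the measured TCP pose, the force and the opening at its end, in the units of the state.
- ctrl.get_obs(): the state, without advancing time (a new reading comes with each control period).
- cams.camera(name): name is "scene" or "top"; returns a dict with "color" (384x512x3 uint8, red, green, blue), "camera_matrix" (3x3 intrinsics, pixels), "distortion" ([k1, k2, p1, p2, k3] as OpenCV has them; the pictures are not rectified), "view" (4x4, takes a point from world to camera coordinates). Camera axes: x right, y up, looking along -z (the intrinsics and any distortion apply to the point x, -y, -z); pixel columns grow to the right and rows downward; lengths in m; the calibration is good to about 2 mm. A picture is of the moment at which its call begins. There is no depth.
- ctrl.hand_in(): hands the job in, once; it reports no verdict.
Trained networks look in a picture, given as the dict that the camera call returned (one of the last four; its "shot" number tells which), for a name from the list of things; names that differ only in an ending like _2 or _b are one class to them, and where a whole thing is asked for, a point or a joint stands for the part that bears it (a point fixed in the world has none). Each returns a list of dicts, best first, with "confidence" (0 to 1); they miss things now and then, are a little off and sometimes report something else, mostly with a low value. They report only what shows in the picture. A call takes as long as a camera call. They do not tell look-alikes from the thing itself.
- boxes_of(picture, thing): "uv" ([column, row] in pixels, amid what is visible of it).
- landmark_of(picture, thing): "uv" ([column, row] in pixels: a listed point, or the origin of a listed thing).
The state is a dict: "time_s": time; "q": joint angles; "dq": joint speeds; "joint_efforts": joint torques, N m; "eef_pos": TCP position; "eef_rot": TCP orientation; "wrist_force": force on the tool from outside, world axes, zero at the start; "torque": the same for the moment, N m; "opening": opening from 0.0 (shut) to 1.0 (fully open).
Only numpy, scipy, OpenCV 4.12 (cv2) and the standard library are available. Lean on these libraries where they do the work, as an engineer would, in place of code of your own. Each camera call takes 0.05 s, during which the arm holds its last target.

## Working session

There is one attempt and no reset: what is moved stays moved. The work goes in short steps, Python scripts to look and compute and a shell command to move; the robot and the scene stay as the last step left them, time stands still between calls to the robot, and variables do not carry over. Pictures are saved under pics/ and viewed, and the job is handed in when it is done.

```bash
ls; mkdir -p pics; python3 - <<'E'
from bench import ctrl,cams,boxes_of,landmark_of
import cv2
print(ctrl.get_obs(), ctrl.grip_point_offset)
for n in("scene","top"):
    p=cams.camera(n)
    cv2.imwrite(f"pics/{n}0.png",p["color"][:,:,::-1])
    print(n,p["camera_matrix"].tolist(),p["distortion"],p["view"].tolist())
    for t in["bracket","bracket_eye","cradle","scale_stand","hook_saddle","pointer_tip","index_tip","index_tab","ball_box","test_block","bullseye_level","tweezers"]:
        print(t,[([int(v) for v in d["uv"]],round(d["confidence"],2)) for d in landmark_of(p,t)])
E
```

```text
pics
{'time_s': 0.0, 'q': array([ 9.79694848e-01,  1.81523181e-01,  1.60802511e+00,  3.34715888e-06,
        1.35377750e+00, -2.06334236e-01]), 'dq': array([ 0.00132761,  0.00068939,  0.0005996 , -0.00059628, -0.0004001 ,
        0.00056793]), 'joint_efforts': array([ 1.02590599e-03, -4.44878912e+01, -3.51331508e+01, -2.26815719e-04,
        9.17830010e-03,  8.41152939e-06]), 'eef_pos': array([0.21567687, 0.53273944, 0.40378566]), 'eef_rot': array([-3.37939234e-04,  1.91199366e-01,  9.81550840e-01, -7.97958559e-04]), 'wrist_force': array([-0.35864231,  0.58473395,  0.37284495]), 'torque': array([-0.02953176, -0.00490638,  0.03231555]), 'opening': 1.0001049628279153} 0.1547
scene [[348.39167427839703, 0.0, 256.0057784230243], [0.0, 348.39167427839703, 191.8168137142835], [0.0, 0.0, 1.0]] [-0.09874709  0.          0.          0.          0.        ] [[0.8474378540751986, -0.5306815254168545, -0.015040015347830856, -0.42240572350480754], [0.2419070137464266, 0.3607701865946471, 0.9007362927987025, -0.3495586432116394], [-0.47257812071731464, -0.7669563162564761, 0.4341058958060663, -0.7
[... 871 characters left out ...]
91526967595, -0.5936952651835351], [-0.08586446965951325, -0.00622219543737691, 0.9962873968559619, -1.0889955779118474], [0.0, 0.0, 0.0, 1.0]]
bracket [([331, 236], 0.6)]
bracket_eye [([334, 202], 0.62), ([337, 238], 0.45)]
cradle [([209, 122], 0.93), ([324, 202], 0.82)]
scale_stand [([221, 176], 0.83), ([199, 240], 0.26)]
hook_saddle [([221, 203], 0.76), ([169, 200], 0.39)]
pointer_tip [([201, 174], 0.81), ([331, 202], 0.62), ([191, 171], 0.29)]
index_tip [([194, 172], 0.67)]
index_tab [([168, 197], 0.56), ([327, 204], 0.43)]
ball_box [([274, 254], 0.87), ([326, 205], 0.7), ([202, 237], 0.43)]
test_block [([200, 237], 0.61)]
bullseye_level [([266, 204], 0.54)]
tweezers [([350, 266], 0.45)]
```

View pics/scene0.png

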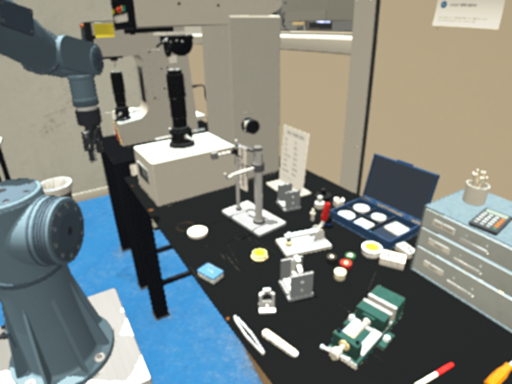

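View pics/top0.png

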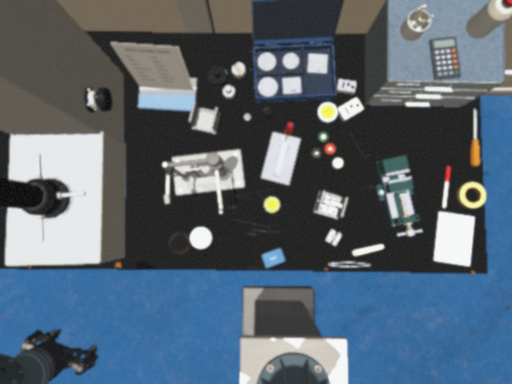

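```bash
python3 - <<'E'
import cv2
a=cv2.imread("pics/scene0.png")[210:370,170:370];b=cv2.imread("pics/top0.png")[90:290,140:390]
cv2.imwrite("pics/s0c.png",cv2.resize(a,None,fx=4,fy=3.7,interpolation=cv2.INTER_CUBIC)[:600])
cv2.imwrite("pics/t0c.png",cv2.resize(b,None,fx=3,fy=3,interpolation=cv2.INTER_CUBIC))
E
```

```text
(no output)
```

View pics/s0c.png

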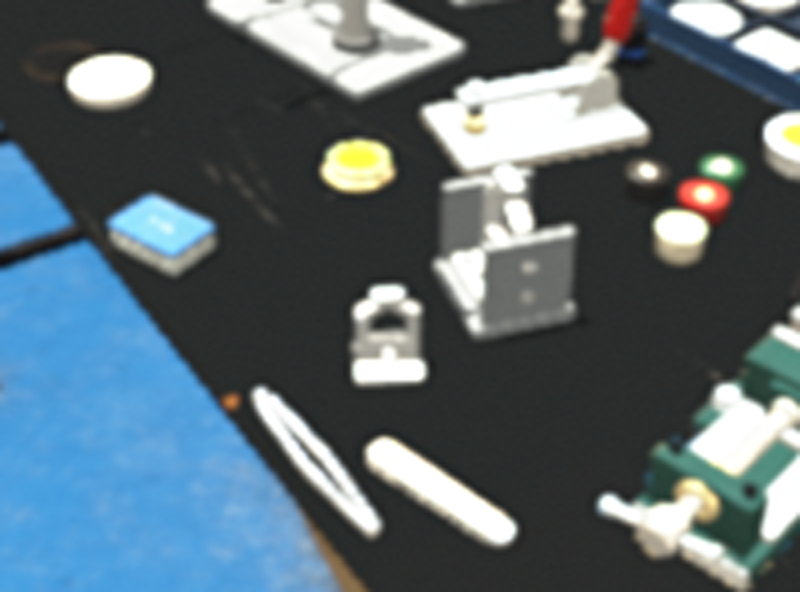

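View pics/t0c.png

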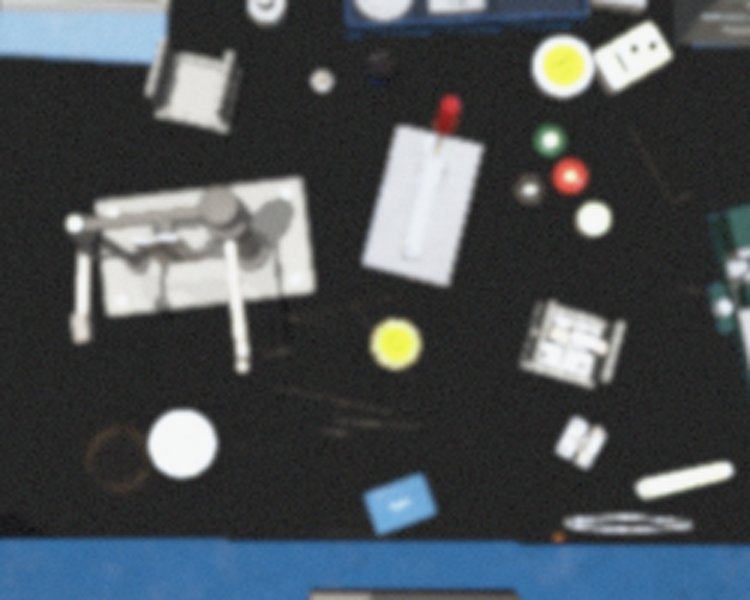

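The pictures show two brackets. One stands in the cradle at top px (331,205), scene (294,285). The other is free at top (333,238), scene (267,300). It is visibly smaller (about 45 mm wide) and not in a cradle. There are two cradles: an empty one at top (205,120), and one at top (331,205), which is farther to the robot's right and holds the larger bracket. The right-hand cradle and its bracket are the ones meant. Next I'll fit the poses.

```bash
cat > h.py <<'E'
import numpy as np, cv2
from scipy.optimize import minimize, least_squares
def proj(p,X):
    X=np.atleast_2d(X).astype(float); V=np.array(p["view"])
    C=X@V[:3,:3].T+V[:3,3]; C=C*[1,-1,-1]
    return cv2.projectPoints(C,np.zeros(3),np.zeros(3),np.array(p["camera_matrix"]),np.array(p["distortion"]))[0][:,0]
def ray(p,uv):
    u=cv2.undistortPoints(np.array([[uv]],float),np.array(p["camera_matrix"]),np.array(p["distortion"]))[0,0]
    V=np.array(p["view"]);R=V[:3,:3]
    return -R.T@V[:3,3], R.T@np.array([u[0],-u[1],-1])
def onz(p,uv,z):
    o,d=ray(p,uv); return o+d*(z-o[2])/d[2]
def tri(ps,uvs,x0=(.6,.1,.1)):
    r=least_squares(lambda X:np.concatenate([proj(p,X)[0]-u for p,u in zip(ps,uvs)]),x0)
    return r.x, np.abs(r.fun).max()
def box(x0,x1,y0,y1,z0,z1):
    P=np.array([[x,y,z] for x in(x0,x1) for y in(y0,y1) for z in(z0,z1)])
    E=[(i,j) for i in range(8) for j in range(i+1,8) if bin(i^j).count('1')==1]
    return [(P[i],P[j]) for i,j in E]
def pose(pts,q):
    x,y,t=q; c,s=np.cos(t),np.sin(t)
    return np.asarray(pts)@np.array([[c,-s,0],[s,c,0],[0,0,1]]).T+[x,y,0]
def lines(segs,q): return [pose(np.array(s),q) for s in segs]
def draw(p,segs_list,crop,f,name):
    im=cv2.cvtColor(p["color"],cv2.COLOR_RGB2BGR); x0,y0,x1,y1=crop
    im=cv2.resize(im[y0:y1,x0:x1],None,fx=f,fy=f,interpolation=cv2.INTER_CUBIC)
    for L,col in segs_list:
        for s in L:
            a=((proj(p,s)-[x0,y0]+.5)*f).astype(int); cv2.line(im,tuple(map(int,a[0])),tuple(map(int,a[1])),col,1,cv2.LINE_AA)
    cv2.imwrite(name,im)
def grad(p,s=1.0):
    g=cv2.GaussianBlur(cv2.cvtColor(p["color"],cv2.COLOR_RGB2GRAY).astype(np.float32),(0,0),s)
    return np.hypot(cv2.Sobel(g,cv2.CV_32F,1,0),cv2.Sobel(g,cv2.CV_32F,0,1))
def score(ps,segs,q,n=25,gs=None):
    t=np.linspace(0,1,n)[:,None];tot=0
    for k,(p,sg) in enumerate(zip(ps,segs)):
        for a,b in lines(sg,q):
            uv=proj(p,a+(b-a)*t).astype(np.float32)
            tot+=cv2.remap(gs[k],uv[:,:1],uv[:,1:],cv2.INTER_LINEAR).mean()
    return tot
def fit(ps,segs,q0,sp=(.015,.015,.12)):
    best=None
    for s in(2.0,1.0):
        gs=[grad(p,s) for p in ps]
        f=lambda d:-score(ps,segs,q0+d*np.array(sp),gs=gs)
        c=[np.zeros(3)] if s<2 else [np.array([a,b,e]) for a in(-1,-.5,0,.5,1) for b in(-1,-.5,0,.5,1) for e in(-1,-.5,0,.5,1)]
        i=min(c,key=f)
        r=minimize(f,i,method='Nelder-Mead',options=dict(initial_simplex=np.vstack([i,i+np.eye(3)*.25])))
        q0=q0+r.x*np.array(sp)
    return q0,-r.fun
CRADLE=box(-.034,.034,.031,.038,0,.078)+box(-.034,.034,-.038,-.031,0,.078)
STANDB=box(-.05,.06,-.062,.152,0,.014)
E
cat > m1.py <<'E'
from h import *; from bench import cams,ctrl,boxes_of,landmark_of
S=cams.camera("scene");T=cams.camera("top")
qc=np.array([*onz(T,(331,204.5),.078)[:2],-.33])
topc=[s for s in CRADLE if s[0][2]==.078==s[1][2]]
q,sc=fit([T,S],[topc,topc],qc); print("cradle",qc,q,sc)
top=[s for s in STANDB if s[0][2]==.014==s[1][2]]
uv=[(95,200),(302,178),(316,292),(108,316)]; 
c=np.mean([onz(T,(u/3+140,v/3+90),.014) for u,v in uv],axis=0); 
t=.106; ctr=np.array([.005,.045]); qs=np.array([c[0]-(np.cos(t)*.005-np.sin(t)*.045),c[1]-(np.sin(t)*.005+np.cos(t)*.045),t])
q2,sc=fit([T,S],[top,top],qs,(.012,.012,.08)); print("stand",qs,q2,sc)
col=[((0,0,.014),(0,0,.282)),((0,.115,.014),(0,.115,.276)),((0,0,.219),(-.112,0,.219)),((-.126,0,.215),(-.126,0,.229)),((0,0,.262),(0,.115,.262))]
BR=box(-.025,.025,-.028,.028,.01,.02)+box(-.005,.005,-.012,.012,.088,.102)
for n,p,cr,f in(("T",T,(140,90,390,290),3),("S",S,(170,130,370,310),3.3)):
    draw(p,[(lines(CRADLE,q),(0,0,255)),(lines(BR,q),(255,255,0)),(lines(STANDB,q2),(0,255,0)),(lines(col,q2),(255,0,255))],cr,f,f"pics/fit{n}.png")
for t in["hook_saddle","pointer_tip","index_tip","index_tab","bracket_eye"]:
    a,b=[[d["uv"] for d in landmark_of(p,t)] for p in(S,T)]
    if a and b: print(t,tri([S,T],[a[0],b[0]]))
for t in["ball_box","test_block","bullseye_level","tweezers"]:
    print(t,[onz(T,d["uv"],0)[:2].round(3) for d in landmark_of(T,t)])
print("spot",onz(T,(237,230),0))
E
python3 m1.py
```

```text
cradle [ 0.54872894 -0.10170025 -0.33      ] [ 0.54770492 -0.10531339 -0.27521676] 3379.31103515625
stand [0.64821026 0.21788769 0.106     ] [0.65431126 0.21989639 0.12945699] 2200.86083984375
hook_saddle (array([0.53439977, 0.20139193, 0.2175632 ]), np.float64(0.47417233901566647))
pointer_tip (array([0.61611831, 0.25543664, 0.21296226]), np.float64(0.18223909452441944))
index_tip (array([0.5813128 , 0.32242451, 0.22631377]), np.float64(14.377081308955496))
index_tab (array([0.54870902, 0.32872108, 0.26413028]), np.float64(2.161186075281563))
bracket_eye (array([ 0.55437194, -0.10622051,  0.0957114 ]), np.float64(0.8836159832445674))
ball_box [array([0.389, 0.061])]
test_block [array([0.447, 0.275])]
bullseye_level [array([0.555, 0.081])]
tweezers [array([ 0.371, -0.172])]
spot [0.47071934 0.17296522 0.        ]
```

View pics/fitT.png

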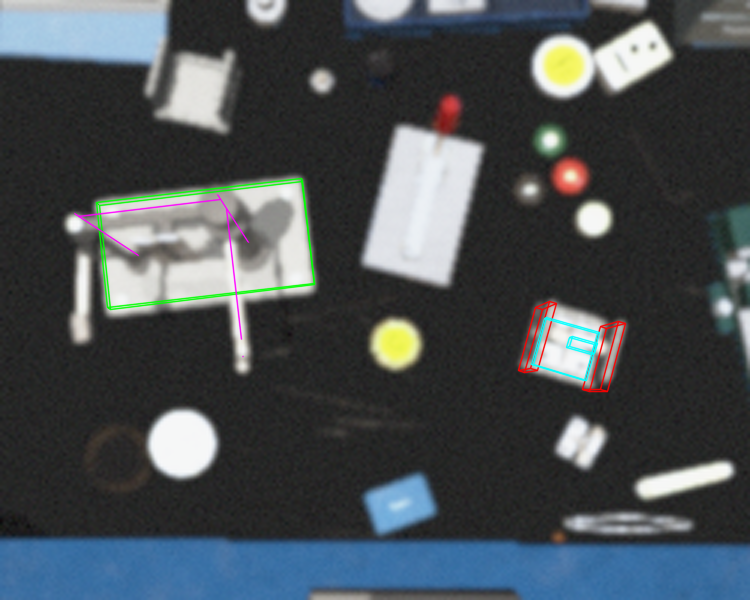

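View pics/fitS.png

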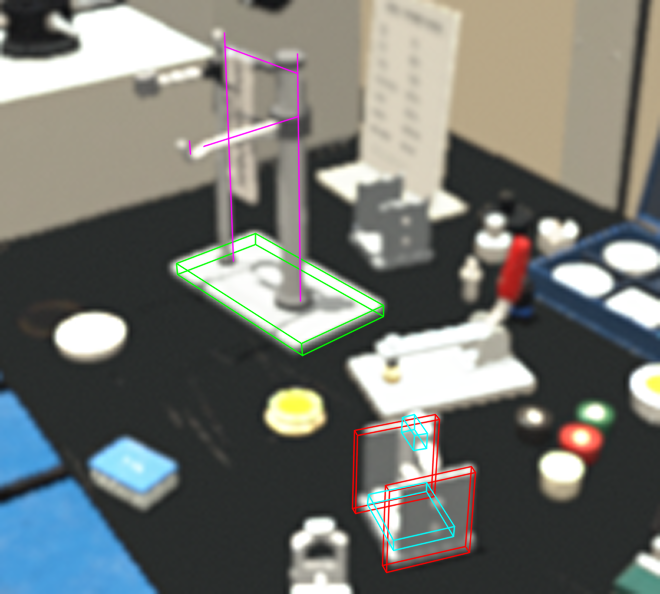

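Cradle and bracket fit well. The stand fit is about 8 mm off, so I'll refit it using the column and hook and look closer.

```bash
cat > m2.py <<'E'
from h import *; from bench import cams,ctrl,boxes_of,landmark_of
S=cams.camera("scene");T=cams.camera("top")
draw(T,[],(155,145,255,215),8,"pics/zt.png"); draw(S,[],(200,130,290,220),6.6,"pics/zs.png")
E
python3 m2.py
```

```text
(no output)
```

View pics/zt.png

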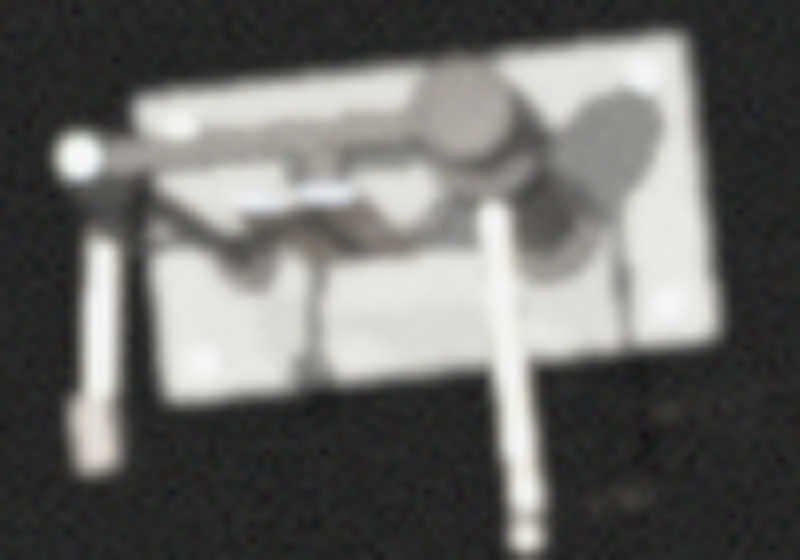

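View pics/zs.png

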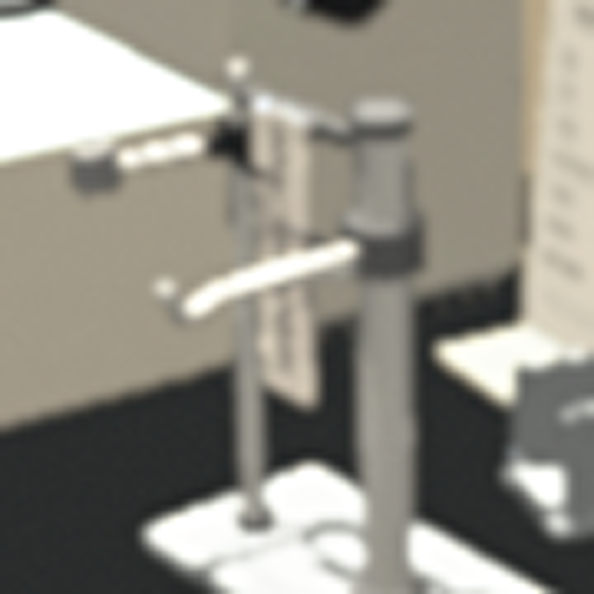

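```bash
cat > m3.py <<'E'
from h import *; from bench import cams
S=cams.camera("scene");T=cams.camera("top")
print("col T",onz(T,(212.4,157.6),.282),"rod T",onz(T,(164.3,164.1),.276),"tip T",onz(T,(220.3,212),.229))
print("col S",onz(S,(257.4,146.2),.282),"rod S",onz(S,(235.6,139.8),.276),"tip S",onz(S,(224.5,173.1),.229))
for n,s,t in(("col",(257.4,146.2),(212.4,157.6)),("rod",(235.6,139.8),(164.3,164.1)),("tip",(224.5,173.1),(220.3,212)),("tab",(213.9,155.3),(166.6,199.1))): print(n,tri([S,T],[s,t]))
print("base corners",[onz(T,(u/8+154.5,v/8+144.5),.014)[:2].round(4) for u,v in((132,100),(686,33),(722,335),(170,402))])
print("fid",onz(T,(331,204),0), "cam",ray(T,(250,190))[0],ray(S,(250,190))[0])
E
python3 m3.py
```

```text
col T [0.64682691 0.21915821 0.282     ] rod T [0.63107662 0.33377952 0.276     ] tip T [0.51990986 0.20331505 0.229     ]
col S [0.64639212 0.22017651 0.282     ] rod S [0.63257692 0.33390166 0.276     ] tip S [0.51942303 0.20053815 0.229     ]
col (array([0.64648894, 0.21928628, 0.28228617]), np.float64(0.18006651099534565))
rod (array([0.63142146, 0.3335227 , 0.27624996]), np.float64(0.25250828666054304))
tip (array([0.52024089, 0.20327852, 0.22784302]), np.float64(0.16110055327371242))
tab (array([0.55030133, 0.33500288, 0.23805628]), np.float64(0.11540026986327234))
base corners [array([0.6944, 0.3804]), array([0.723 , 0.1657]), array([0.6051, 0.1503]), array([0.5771, 0.3623])]
fid [ 0.55410953 -0.11766935  0.        ] cam [0.496769  0.1148517 1.1365847] [ 0.10350031 -0.64825963  0.61993054]
```

```bash
cat > m4.py <<'E'
from h import *; from bench import cams
S=cams.camera("scene");T=cams.camera("top")
q=(.5477,-.1053,-.275)
BR=box(-.025,.025,-.028,.028,.02,.02)+box(-.005,.005,-.012,.012,.088,.102)+[((-.005,.027,.02),(-.005,.027,.075)),((-.005,-.027,.02),(-.005,-.027,.075)),((-.005,-.017,.071),(-.005,0,.086)),((-.005,.017,.071),(-.005,0,.086)),((-.005,.017,.071),(-.005,.017,.048)),((-.005,-.017,.071),(-.005,-.017,.048)),((-.005,-.017,.048),(-.005,.017,.048))]
a=[(lines(CRADLE,q),(0,0,255)),(lines(BR,q),(0,160,0))]
draw(T,a,(305,185,360,225),12,"pics/ct.png"); draw(T,[],(305,185,360,225),12,"pics/ct0.png")
draw(S,a,(265,245,325,305),9.5,"pics/cs.png");draw(S,[],(265,245,325,305),9.5,"pics/cs0.png")
i=[cv2.imread(f"pics/{n}.png") for n in("ct","ct0","cs","cs0")]
i=[cv2.resize(x,(400,300)) for x in i]
cv2.imwrite("pics/c4.png",np.vstack([np.hstack(i[:2]),np.hstack(i[2:])]))
E
python3 m4.py
```

```text
(no output)
```

View pics/c4.png

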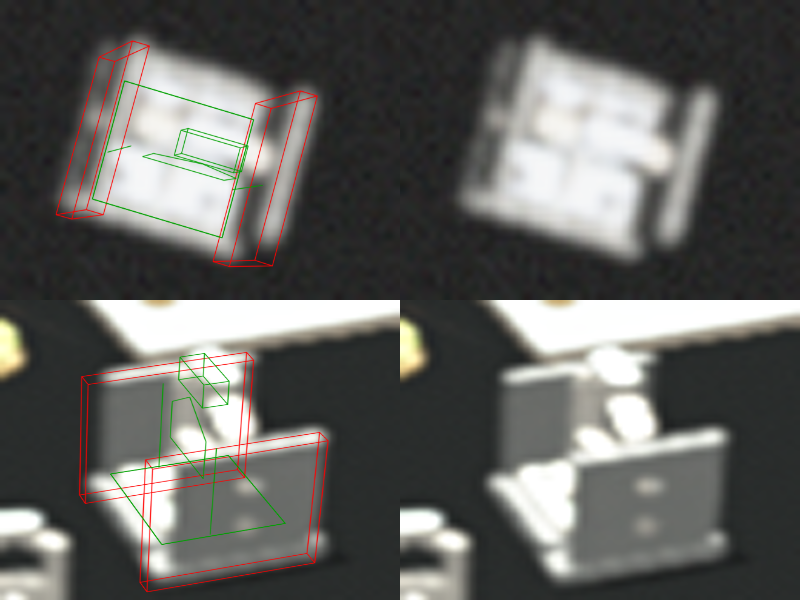

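```bash
cat > m5.py <<'E'
from h import *; from bench import cams
S=cams.camera("scene");T=cams.camera("top")
best=None
for L in(.026,.028,.030,.032,.034):
    C=box(-L,L,.031,.038,.0,.078)+box(-L,L,-.038,-.031,.0,.078)
    t=[s for s in C if s[0][2]==.078==s[1][2]]
    q,sc=fit([T,S],[t,t],np.array([.55,-.108,-.275])); print(L,q.round(4),round(sc))
    qT,s1=fit([T],[t],q);qS,s2=fit([S],[t],q);print("  ",qT.round(4),round(s1),qS.round(4),round(s2))
    if best is None or sc>best[0]: best=(sc,q,C)
q=best[1]
BR=box(-.005,.005,-.012,.012,.088,.102)
a=[(lines(best[2],q),(0,0,255)),(lines(box(-.034,.034,-.038,.038,0,.0),q),(255,0,0)),(lines(BR,q),(0,160,0))]
draw(T,a,(305,185,360,225),12,"pics/ct.png"); draw(T,[],(305,185,360,225),12,"pics/ct0.png")
draw(S,a,(265,245,325,305),9.5,"pics/cs.png");draw(S,[],(265,245,325,305),9.5,"pics/cs0.png")
i=[cv2.resize(cv2.imread(f"pics/{n}.png"),(400,300)) for n in("ct","ct0","cs","cs0")]
cv2.imwrite("pics/c5.png",np.vstack([np.hstack(i[:2]),np.hstack(i[2:])]))
E
python3 m5.py
```

```text
0.026 [ 0.5469 -0.1063 -0.4654] 3534
   [ 0.5473 -0.1053 -0.5417] 1678 [ 0.5638 -0.0965 -0.4473] 2135
0.028 [ 0.5466 -0.1065 -0.4323] 3523
   [ 0.5471 -0.1054 -0.4941] 1641 [ 0.5651 -0.0973 -0.4543] 2098
0.03 [ 0.5516 -0.106  -0.3101] 3570
   [ 0.5472 -0.1054 -0.4549] 1588 [ 0.5666 -0.0976 -0.4553] 1965
0.032 [ 0.5509 -0.1059 -0.3145] 3477
   [ 0.5483 -0.1053 -0.1878] 1687 [ 0.5695 -0.097  -0.4273] 1847
0.034 [ 0.5478 -0.1054 -0.2756] 3375
   [ 0.5482 -0.1055 -0.2304] 1643 [ 0.549  -0.1058 -0.3112] 1804
```

View pics/c5.png

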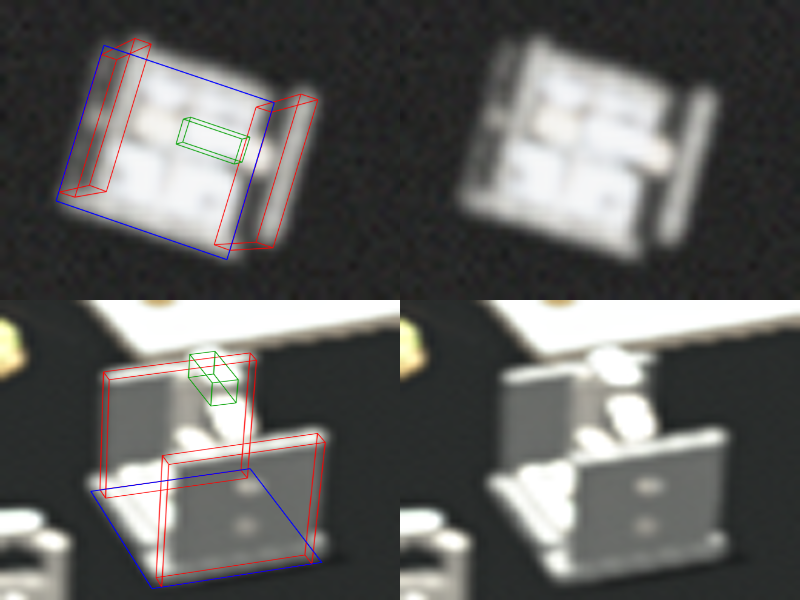

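```bash
cat > g.py <<'E'
import sys,numpy as np; from bench import ctrl
from scipy.spatial.transform import Rotation as Ro
def go(x,y,z,phi,pr=True):
    o=ctrl.get_obs(); w=o["eef_rot"]; R=Ro.from_quat([w[1],w[2],w[3],w[0]]).as_matrix()
    off=R.T@(np.array([x,y,z])-o["eef_pos"]); f=np.degrees(np.arctan2(R[1,1],R[0,1]))
    s=(f-phi+90)%180-90
    print("t",round(o["time_s"],3),"pos",o["eef_pos"].round(4),"phi",round(f,2),"off mm",(off*1e3).round(1),"spin",round(s,2),"F",np.round(o["wrist_force"],2),"op",round(o["opening"],3),"q6",round(o["q"][5],2), "tilt",np.round(R[:2,2],4))
if __name__=="__main__": go(*map(float,sys.argv[1:5]))
E
python3 g.py .551 -.106 .33 -17.8
```

```text
t 2.5 pos [0.2158 0.533  0.4047] phi 67.95 off mm [-550.5 -466.4   74.7] spin 85.75 F [ 0.71 -0.3  -0.13] op 0.998 q6 -0.21 tilt [-0. -0.]
```

```bash
python3 -m handwheel '[{"offset":[-0.02,-0.017,0],"spin":4,"grip":1},{"offset":[-0.055,-0.047,0],"spin":10,"grip":1},{"offset":[-0.095,-0.08,0],"spin":16,"grip":1},{"offset":[-0.135,-0.115,0],"spin":22,"grip":1},{"offset":[-0.175,-0.148,0],"spin":28,"grip":1},{"offset":[-0.215,-0.182,0],"spin":34,"grip":1},{"offset":[-0.255,-0.216,0],"spin":40,"grip":1},{"offset":[-0.295,-0.25,0],"spin":46,"grip":1},{"offset":[-0.335,-0.284,0],"spin":52,"grip":1},{"offset":[-0.375,-0.318,0.005],"spin":58,"grip":1},{"offset":[-0.415,-0.352,0.015],"spin":64,"grip":1},{"offset":[-0.455,-0.385,0.03],"spin":70,"grip":1},{"offset":[-0.495,-0.42,0.045],"spin":76,"grip":1},{"offset":[-0.53,-0.45,0.06],"spin":82,"grip":1},{"offset":[-0.547,-0.463,0.07],"spin":85,"grip":1},{"offset":[-0.5505,-0.4664,0.0747],"spin":85.75,"grip":1},{"offset":[-0.5505,-0.4664,0.0747],"spin":85.75,"grip":1},{"offset":[-0.5505,-0.4664,0.0747],"spin":85.75,"grip":1}]'; python3 g.py .551 -.106 .2495 -17.8
cat > shot.py <<'E'
import sys; from h import *; from bench import cams
n=sys.argv[1]; S=cams.camera("scene");T=cams.camera("top")
c=eval(sys.argv[2]) if len(sys.argv)>2 else None
a=[]
for p,k in((S,0),(T,1)):
    cr=c[k]; f=400/max(cr[2]-cr[0],(cr[3]-cr[1])*400/560); draw(p,[],cr,f,"/tmp/x.png"); i=cv2.imread("/tmp/x.png"); b=np.zeros((560,400,3),np.uint8); h,w=min(560,i.shape[0]),min(400,i.shape[1]); b[:h,:w]=i[:h,:w]; a.append(b); print("scale",k,f)
cv2.imwrite(f"pics/{n}.png",np.hstack(a))
E
python3 shot.py above "[(250,200,340,320),(280,150,380,270)]"
```

```text
time_s: 4.75
eef_pos: [0.5508, -0.105, 0.3305]
eef_rot: [0.0, 0.807, 0.59, 0.0]
wrist_force: [-0.2, -0.6, 0.5]
opening: 1.002
t 4.75 pos [ 0.5508 -0.105   0.3305] phi -17.7 off mm [-0.9  0.5 81. ] spin 0.1 F [-0.23 -0.62  0.49] op 1.002 q6 -0.09 tilt [0.0005 0.    ]
scale 0 4.444444444444445
scale 1 4.0
```

View pics/above.png

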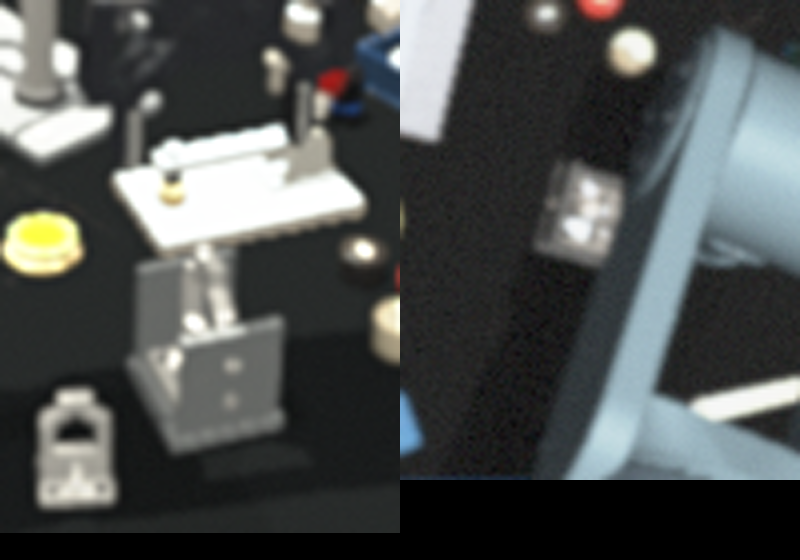

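```bash
cat > m6.py <<'E'
from h import *; from bench import cams
S=cams.camera("scene")
q=(.551,-.106,-.31)
a=[(lines(box(-.03,.03,.031,.038,.0,.078)+box(-.03,.03,-.038,-.031,.0,.078),q),(0,0,255)),(lines(box(-.005,.005,-.012,.012,.088,.102),q),(0,255,0))]
draw(S,a,(265,245,325,305),8,"pics/a.png");draw(S,[],(265,245,325,305),8,"pics/b.png")
i=[cv2.resize(cv2.imread(f"pics/{n}.png"),(400,400)) for n in "ab"]
cv2.imwrite("pics/c6.png",np.hstack(i))
E
python3 m6.py
```

```text
(no output)
```

View pics/c6.png

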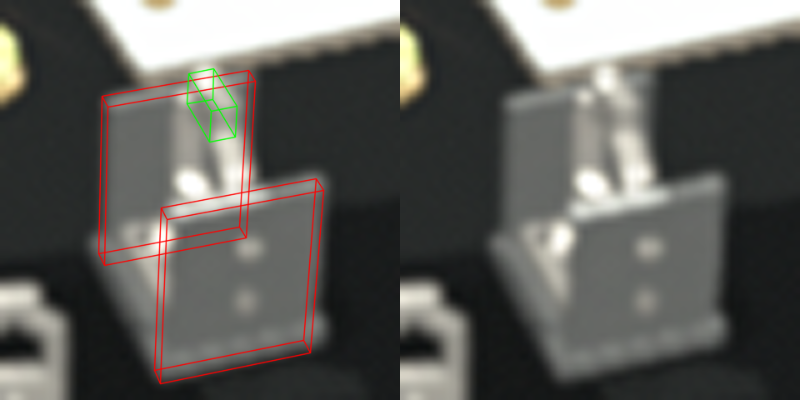

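```bash
python3 -m handwheel '[{"offset":[-0.001,0,0.02],"spin":0,"grip":1},{"offset":[-0.001,0,0.045],"spin":0,"grip":1},{"offset":[-0.001,0,0.065],"spin":0,"grip":1},{"offset":[-0.001,0,0.077],"spin":0,"grip":1},{"offset":[-0.001,0,0.081],"spin":0,"grip":1},{"offset":[-0.001,0,0.081],"spin":0,"grip":0.6},{"offset":[-0.001,0,0.081],"spin":0,"grip":0.35},{"offset":[-0.001,0,0.081],"spin":0,"grip":0.2},{"offset":[-0.001,0,0.081],"spin":0,"grip":0},{"offset":[-0.001,0,0.081],"spin":0,"grip":0},{"offset":[-0.001,0,0.081],"spin":0,"grip":0},{"offset":[-0.001,0,0.081],"spin":0,"grip":0}]';python3 g.py .551 -.106 .33 -17.8
```

```text
time_s: 6.4
eef_pos: [0.5509, -0.1071, 0.2494]
eef_rot: [0.0, 0.808, 0.589, 0.0]
wrist_force: [1.0, -0.9, 3.6]
opening: 0.109
t 6.4 pos [ 0.5509 -0.1071  0.2494] phi -17.8 off mm [  1.1  -0.2 -80.6] spin 0.0 F [ 1.05 -0.88  3.64] op 0.109 q6 -0.09 tilt [ 0.0008 -0.0005]
```

```bash
python3 -m handwheel '[{"offset":[0,0,-0.005],"spin":0,"grip":0},{"offset":[0,0,-0.015],"spin":0,"grip":0},{"offset":[0,0,-0.03],"spin":0,"grip":0},{"offset":[0,0,-0.05],"spin":0,"grip":0},{"offset":[0,0,-0.07],"spin":0,"grip":0},{"offset":[0,0,-0.09],"spin":0,"grip":0},{"offset":[0,0,-0.102],"spin":0,"grip":0},{"offset":[0,0,-0.105],"spin":0,"grip":0},{"offset":[0,0,-0.105],"spin":0,"grip":0},{"offset":[0,0,-0.105],"spin":0,"grip":0},{"offset":[0,0,-0.105],"spin":0,"grip":0}]';python3 g.py .47 .13 .35 7.3; python3 shot.py lift "[(220,180,340,320),(280,150,380,270)]"
```

```text
time_s: 7.78
eef_pos: [0.5505, -0.1068, 0.3532]
eef_rot: [-0.001, 0.808, 0.589, -0.0]
wrist_force: [0.7, 0.3, -2.6]
opening: 0.103
t 7.775 pos [ 0.5505 -0.1068  0.3532] phi -17.8 off mm [ 200.9 -149.1    3.5] spin -25.1 F [ 0.7  0.3 -2.6] op 0.103 q6 -0.09 tilt [-0.0012  0.0005]
scale 0 3.3333333333333335
scale 1 4.0
```

View pics/lift.png

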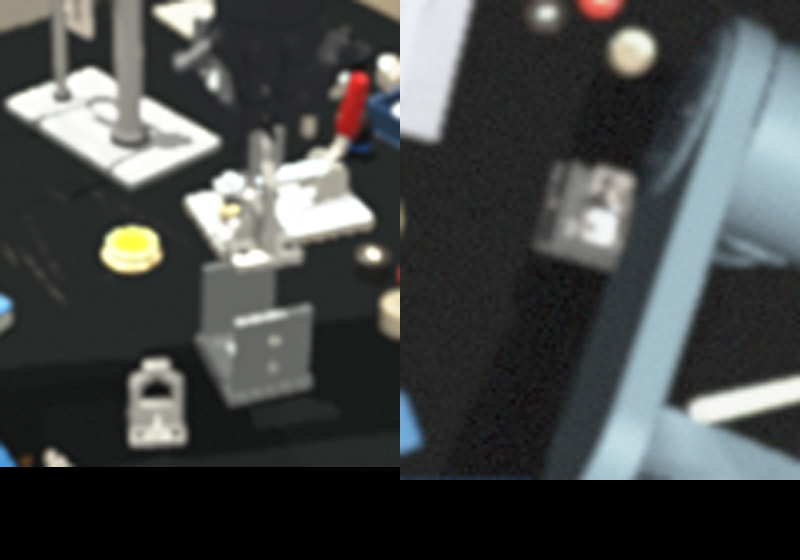

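```bash
python3 g.py .465 .14 .26 7.3
```

```text
t 7.875 pos [ 0.5506 -0.1069  0.3535] phi -17.8 off mm [ 208.9 -156.9   93.6] spin -25.1 F [-0.42 -0.21 -2.05] op 0.106 q6 -0.09 tilt [-0.0008  0.0003]
```

```bash
python3 -m handwheel '[{"offset":[0.008,-0.006,0],"spin":-1,"grip":0},{"offset":[0.025,-0.019,0],"spin":-3,"grip":0},{"offset":[0.05,-0.038,0],"spin":-6,"grip":0},{"offset":[0.075,-0.056,0],"spin":-9,"grip":0},{"offset":[0.1,-0.075,0],"spin":-12,"grip":0},{"offset":[0.125,-0.094,0],"spin":-15,"grip":0},{"offset":[0.15,-0.113,0.005],"spin":-18,"grip":0},{"offset":[0.175,-0.131,0.015],"spin":-21,"grip":0},{"offset":[0.195,-0.146,0.03],"spin":-23.5,"grip":0},{"offset":[0.206,-0.155,0.05],"spin":-24.8,"grip":0},{"offset":[0.2089,-0.1569,0.068],"spin":-25.1,"grip":0},{"offset":[0.2089,-0.1569,0.083],"spin":-25.1,"grip":0},{"offset":[0.2089,-0.1569,0.092],"spin":-25.1,"grip":0},{"offset":[0.2089,-0.1569,0.0936],"spin":-25.1,"grip":0},{"offset":[0.2089,-0.1569,0.0936],"spin":-25.1,"grip":0},{"offset":[0.2089,-0.1569,0.0936],"spin":-25.1,"grip":0},{"offset":[0.2089,-0.1569,0.0936],"spin":-25.1,"grip":0}]';python3 g.py .465 .14 .2400 7.3;  python3 shot.py ab2 "[(180,180,300,320),(220,180,320,270)]"
```

```text
time_s: 10.0
eef_pos: [0.4654, 0.1399, 0.2608]
eef_rot: [0.0, 0.661, 0.751, 0.0]
wrist_force: [-0.7, 0.4, -2.2]
opening: 0.103
t 10.0 pos [0.4654 0.1399 0.2608] phi 7.29 off mm [ 0.2 -0.4 20.8] spin -0.01 F [-0.72  0.37 -2.22] op 0.103 q6 -0.08 tilt [0.0008 0.    ]
scale 0 3.3333333333333335
scale 1 4.0
```

View pics/ab2.png

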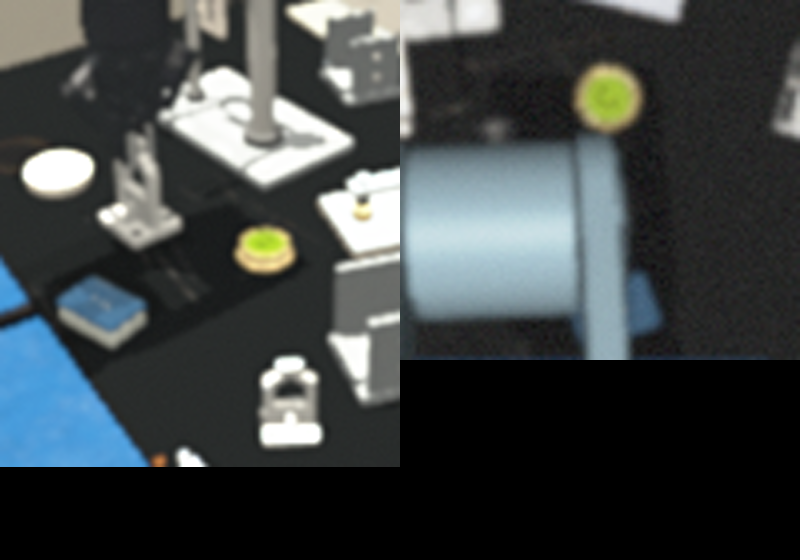

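```bash
python3 -m handwheel '[{"offset":[0,0,0.007],"spin":0,"grip":0},{"offset":[0,0,0.013],"spin":0,"grip":0},{"offset":[0,0,0.017],"spin":0,"grip":0},{"offset":[0,0,0.019],"spin":0,"grip":0},{"offset":[0,0,0.02],"spin":0,"grip":0},{"offset":[0,0,0.02],"spin":0,"grip":0},{"offset":[0,0,0.02],"spin":0,"grip":0}]';python3 g.py .465 .14 .2400 7.3
```

```text
time_s: 10.98
eef_pos: [0.4652, 0.1399, 0.2405]
eef_rot: [0.0, 0.661, 0.751, 0.0]
wrist_force: [0.5, -0.5, -2.8]
opening: 0.107
t 10.975 pos [0.4652 0.1399 0.2405] phi 7.3 off mm [ 0.1 -0.2  0.5] spin 0.0 F [ 0.53 -0.47 -2.84] op 0.107 q6 -0.08 tilt [0.0003 0.    ]
```

```bash
python3 -m handwheel '[{"offset":[0,0,0.0008],"spin":0,"grip":0},{"offset":[0,0,0.0012],"spin":0,"grip":0},{"offset":[0,0,0.0012],"spin":0,"grip":0},{"offset":[0,0,0.0012],"spin":0,"grip":0}]'
```

```text
time_s: 11.48
eef_pos: [0.4652, 0.1399, 0.2394]
eef_rot: [0.0, 0.661, 0.751, 0.0]
wrist_force: [-1.2, -0.3, 0.5]
opening: 0.101
```

```bash
python3 -m handwheel '[{"offset":[0,0,0.001],"spin":0,"grip":0.3},{"offset":[0,0,0.001],"spin":0,"grip":0.6},{"offset":[0,0,0.001],"spin":0,"grip":0.9},{"offset":[0,0,0.001],"spin":0,"grip":0.95},{"offset":[0,0,-0.015],"spin":0,"grip":0.95},{"offset":[0,0,-0.035],"spin":0,"grip":0.95},{"offset":[0,0,-0.05],"spin":0,"grip":0.95},{"offset":[0,0,-0.055],"spin":-4,"grip":1},{"offset":[0,0,-0.055],"spin":-12,"grip":1},{"offset":[0,0,-0.055],"spin":-22,"grip":1},{"offset":[0,0,-0.055],"spin":-32,"grip":1},{"offset":[0,0,-0.055],"spin":-42,"grip":1},{"offset":[0,0,-0.055],"spin":-52,"grip":1},{"offset":[0,0,-0.055],"spin":-62,"grip":1},{"offset":[0,0,-0.055],"spin":-72,"grip":1},{"offset":[0,0,-0.055],"spin":-80,"grip":1},{"offset":[0,0,-0.055],"spin":-86,"grip":1},{"offset":[0,0,-0.055],"spin":-89,"grip":1},{"offset":[0,0,-0.055],"spin":-90,"grip":1},{"offset":[0,0,-0.055],"spin":-90,"grip":1}]';python3 g.py .4652 .1399 .1997 97.3;python3 shot.py stood "[(180,180,300,320),(200,180,300,270)]"
```

```text
time_s: 13.98
eef_pos: [0.4652, 0.1399, 0.2946]
eef_rot: [0.0, -0.063, 0.998, 0.0]
wrist_force: [-0.8, 0.5, 0.3]
opening: 0.996
t 13.975 pos [0.4652 0.1399 0.2946] phi 97.26 off mm [ 0.  -0.  94.9] spin -0.04 F [-0.83  0.46  0.32] op 0.996 q6 -1.65 tilt [0.0004 0.    ]
scale 0 3.3333333333333335
scale 1 4.0
```

View pics/stood.png

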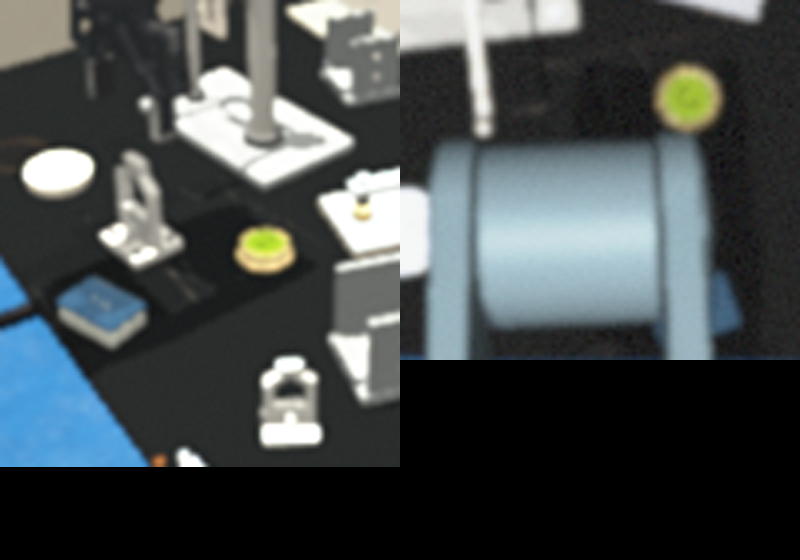

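```bash
python3 -m handwheel '[{"offset":[0,0,0.02],"spin":0,"grip":1},{"offset":[0,0,0.045],"spin":0,"grip":1},{"offset":[0,0,0.07],"spin":0,"grip":1},{"offset":[0,0,0.088],"spin":0,"grip":1},{"offset":[0,0,0.094],"spin":0,"grip":1},{"offset":[0,0,0.0948],"spin":0,"grip":1},{"offset":[0,0,0.0948],"spin":0,"grip":0.85},{"offset":[0,0,0.0948],"spin":0,"grip":0.75},{"offset":[0,0,0.0948],"spin":0,"grip":0.68},{"offset":[0,0,0.0948],"spin":0,"grip":0.64},{"offset":[0,0,0.0948],"spin":0,"grip":0.58},{"offset":[0,0,0.0948],"spin":0,"grip":0.4},{"offset":[0,0,0.0948],"spin":0,"grip":0.2},{"offset":[0,0,0.0948],"spin":0,"grip":0},{"offset":[0,0,0.0948],"spin":0,"grip":0}]';python3 g.py .4652 .1399 .1997 97.3;python3 shot.py grip2 "[(180,180,300,320),(200,180,300,270)]"
```

```text
time_s: 15.95
eef_pos: [0.4654, 0.14, 0.1999]
eef_rot: [0.0, -0.064, 0.998, 0.0]
wrist_force: [-0.8, 0.3, 5.7]
opening: 0.624
t 15.95 pos [0.4654 0.14   0.1999] phi 97.3 off mm [ 0.2 -0.1  0.2] spin -0.0 F [-0.8   0.34  5.71] op 0.624 q6 -1.65 tilt [0.0005 0.0002]
scale 0 3.3333333333333335
scale 1 4.0
```

View pics/grip2.png

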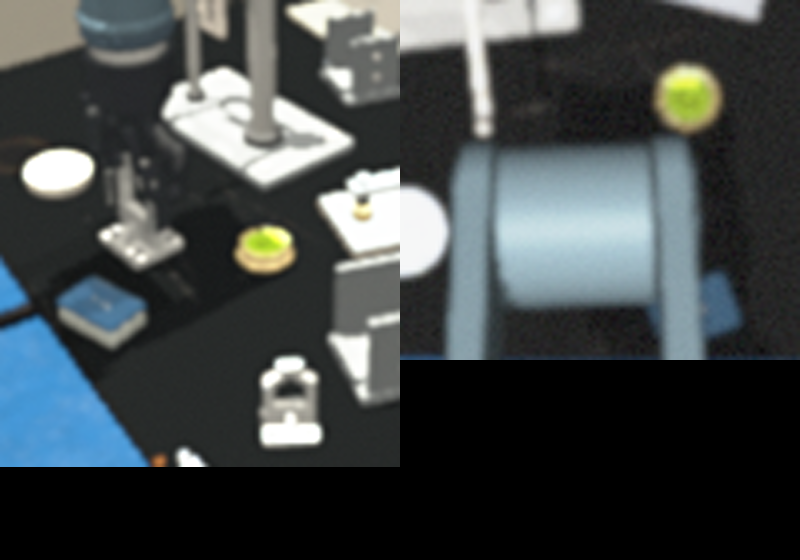

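```bash
python3 g.py .4805 .1978 .363 97.3; python3 -m handwheel '[{"offset":[0,0,-0.004],"spin":0,"grip":0},{"offset":[0,0,-0.015],"spin":0,"grip":0},{"offset":[0,0,-0.035],"spin":0,"grip":0},{"offset":[0,0,-0.06],"spin":0,"grip":0},{"offset":[0,0,-0.085],"spin":0,"grip":0},{"offset":[0,0,-0.11],"spin":0,"grip":0},{"offset":[0,0,-0.135],"spin":0,"grip":0},{"offset":[0,0,-0.155],"spin":0,"grip":0},{"offset":[0,0,-0.163],"spin":0,"grip":0},{"offset":[0,0,-0.163],"spin":0,"grip":0},{"offset":[0,0,-0.163],"spin":0,"grip":0}]';python3 g.py .4805 .1978 .363 97.3
```

```text
t 16.05 pos [0.4654 0.14   0.1999] phi 97.3 off mm [ -22.4   55.4 -163.1] spin 0.0 F [-1.16  0.65  5.95] op 0.623 q6 -1.65 tilt [0.0006 0.0001]
time_s: 17.42
eef_pos: [0.4648, 0.1399, 0.3614]
eef_rot: [-0.001, -0.064, 0.998, 0.0]
wrist_force: [-0.2, 0.9, -2.3]
opening: 0.619
t 17.425 pos [0.4648 0.1399 0.3614] phi 97.3 off mm [-23.   55.4  -1.6] spin 0.0 F [-0.24  0.88 -2.27] op 0.619 q6 -1.65 tilt [-0.0018 -0.0001]
```

```bash
python3 -m handwheel '[{"offset":[-0.003,0.007,0],"spin":0,"grip":0},{"offset":[-0.008,0.02,-0.001],"spin":0,"grip":0},{"offset":[-0.015,0.036,-0.002],"spin":0,"grip":0},{"offset":[-0.021,0.05,-0.002],"spin":0,"grip":0},{"offset":[-0.023,0.0554,-0.002],"spin":0,"grip":0},{"offset":[-0.023,0.0554,-0.002],"spin":0,"grip":0},{"offset":[-0.023,0.0554,-0.002],"spin":0,"grip":0}]';python3 g.py .535 .2048 .363 97.3
cat > m7.py <<'E'
import sys;from h import *; from bench import cams,ctrl
S=cams.camera("scene"); o=ctrl.get_obs(); P=o["eef_pos"]; print(P, o["time_s"])
q=(P[0],P[1],.1277); z0=P[2]-.1999
F=[]
for x in(-.005,.005):
    pts=[(x,-.027,.01),(x,-.027,.065),(x,-.012,.092),(x,.012,.092),(x,.027,.065),(x,.027,.01)]
    w=[(x,-.017,.038),(x,-.017,.061),(x,0,.076),(x,.017,.061),(x,.017,.038),(x,-.017,.038)]
    F+=list(zip(pts,pts[1:]))+list(zip(w,w[1:]))
F+=box(-.025,.025,-.028,.028,0,.01)
L=[s+[0,0,z0] for s in lines(F,q)]
d=float(sys.argv[2]) if len(sys.argv)>2 else 0
hk=lines([((0,0,.219-d),(-.106,0,.219-d)),((-.106,0,.215-d),(-.118,0,.215-d)),((-.126,0,.215-d),(-.126,0,.229-d))],(.6465,.2195,.1277))
cr=(205,140,275,210)
draw(S,[(L,(0,0,255)),(hk,(0,255,0))],cr,5.6,"/tmp/a.png");draw(S,[],cr,5.6,"/tmp/b.png")
cv2.imwrite(f"pics/{sys.argv[1]}.png",np.hstack([cv2.imread("/tmp/a.png"),cv2.imread("/tmp/b.png")]))
E
python3 m7.py pre
```

```text
time_s: 18.3
eef_pos: [0.4808, 0.1976, 0.3643]
eef_rot: [-0.0, -0.064, 0.998, -0.0]
wrist_force: [-0.4, -0.2, -3.0]
opening: 0.622
t 18.3 pos [0.4808 0.1976 0.3643] phi 97.3 off mm [-54.6   0.2   1.3] spin 0.0 F [-0.4  -0.16 -2.98] op 0.622 q6 -1.54 tilt [-0.0003 -0.0003]
[0.48085437 0.19750913 0.36431861] 18.35
```

View pics/pre.png

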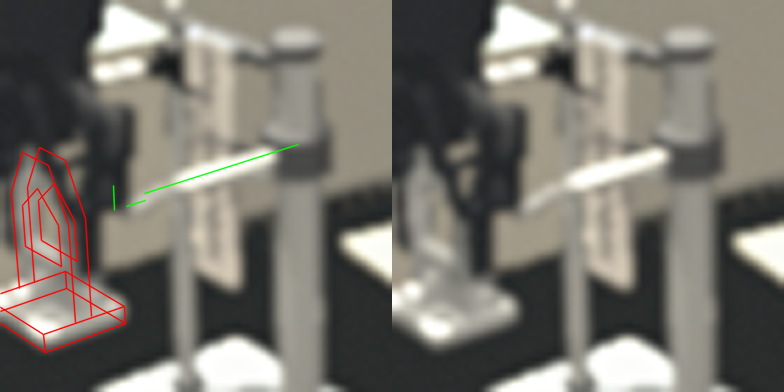

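```bash
python3 -m handwheel '[{"offset":[-0.004,0,0.001],"spin":0,"grip":0},{"offset":[-0.011,0,0.001],"spin":0,"grip":0},{"offset":[-0.019,0,0.001],"spin":0,"grip":0},{"offset":[-0.027,0,0.001],"spin":0,"grip":0},{"offset":[-0.032,0,0.001],"spin":0,"grip":0},{"offset":[-0.033,0,0.001],"spin":0,"grip":0},{"offset":[-0.033,0,0.001],"spin":0,"grip":0}]';python3 g.py .535 .2048 .363 97.3;python3 m7.py mid
```

```text
time_s: 19.23
eef_pos: [0.5136, 0.202, 0.3633]
eef_rot: [-0.0, -0.064, 0.998, -0.0]
wrist_force: [-0.7, 0.7, -2.6]
opening: 0.622
t 19.225 pos [0.5136 0.202  0.3633] phi 97.31 off mm [-21.6   0.    0.2] spin 0.01 F [-0.69  0.68 -2.64] op 0.622 q6 -1.54 tilt [-0.0004 -0.0001]
[0.51350705 0.20202771 0.36328051] 19.275
```

View pics/mid.png

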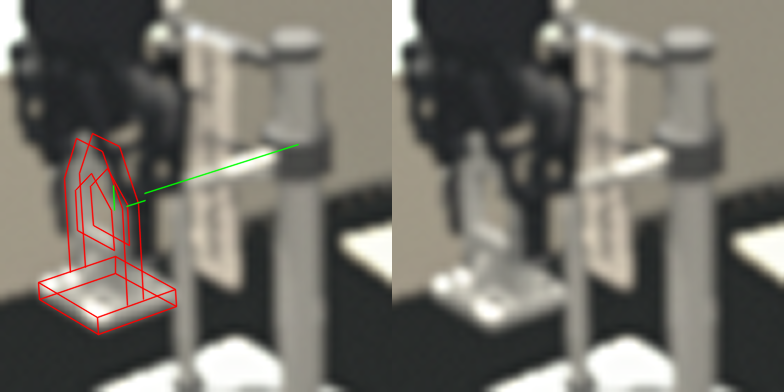

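```bash
python3 -m handwheel '[{"offset":[-0.004,0,0],"spin":0,"grip":0},{"offset":[-0.009,0,0],"spin":0,"grip":0},{"offset":[-0.015,0,0],"spin":0,"grip":0},{"offset":[-0.02,0,0],"spin":0,"grip":0},{"offset":[-0.0216,0,0],"spin":0,"grip":0},{"offset":[-0.0216,0,0],"spin":0,"grip":0},{"offset":[-0.0216,0,0],"spin":0,"grip":0}]';python3 g.py .535 .2048 .339 97.3;python3 m7.py ins; python3 shot.py ins2 "[(180,110,300,250),(140,140,260,250)]"
```

```text
time_s: 20.15
eef_pos: [0.535, 0.2047, 0.3633]
eef_rot: [-0.0, -0.064, 0.998, -0.0]
wrist_force: [-0.8, -0.3, -2.0]
opening: 0.622
t 20.15 pos [0.535  0.2047 0.3633] phi 97.3 off mm [-0.   0.  24.3] spin 0.0 F [-0.83 -0.25 -2.02] op 0.622 q6 -1.54 tilt [-0.0003 -0.    ]
[0.5349534  0.20476813 0.3633564 ] 20.2
scale 0 3.3333333333333335
scale 1 3.3333333333333335
```

View pics/ins.png

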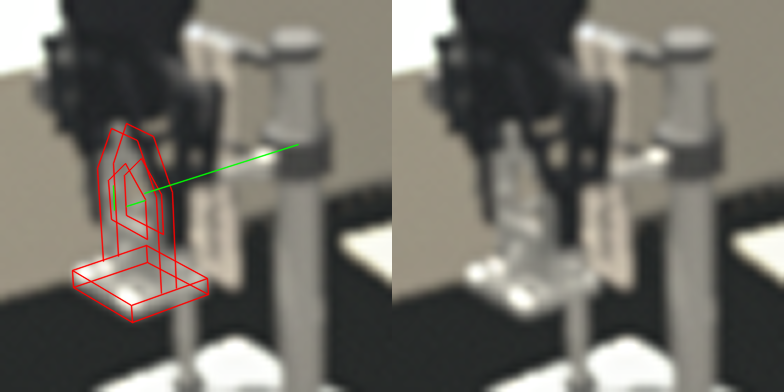

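View pics/ins2.png

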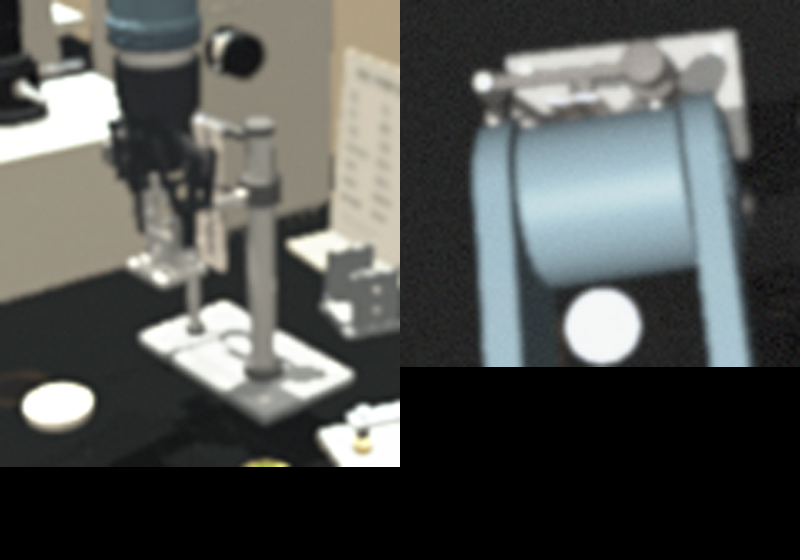

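```bash
python3 -m handwheel '[{"offset":[0,0,0.004],"spin":0,"grip":0},{"offset":[0,0,0.01],"spin":0,"grip":0},{"offset":[0,0,0.016],"spin":0,"grip":0},{"offset":[0,0,0.02],"spin":0,"grip":0},{"offset":[0,0,0.023],"spin":0,"grip":0},{"offset":[0,0,0.026],"spin":0,"grip":0},{"offset":[0,0,0.029],"spin":0,"grip":0},{"offset":[0,0,0.032],"spin":0,"grip":0},{"offset":[0,0,0.034],"spin":0,"grip":0},{"offset":[0,0,0.034],"spin":0,"grip":0},{"offset":[0,0,0.034],"spin":0,"grip":0}]';python3 - <<'E'
import sys;sys.path.insert(0,'.')
from g import go; from bench import cams,ctrl
import numpy as np
f=[]
for i in range(4):
    cams.camera("scene"); f.append(ctrl.get_obs()["wrist_force"])
print(np.mean(f,0)); go(.535,.2048,.314,97.3)
E
python3 m7.py low10 .010
```

```text
time_s: 21.68
eef_pos: [0.5351, 0.2048, 0.3295]
eef_rot: [0.0, -0.064, 0.998, 0.0]
wrist_force: [-0.9, -0.3, -1.1]
opening: 0.621
[-0.28256393  0.40134242 -1.55604732]
t 21.875 pos [0.5351 0.2048 0.3295] phi 97.3 off mm [ 0.1  0.1 15.5] spin 0.0 F [-0.15  0.59 -1.52] op 0.623 q6 -1.54 tilt [0.0002 0.    ]
[0.53510093 0.20477896 0.32946065] 21.925
```

View pics/low10.png

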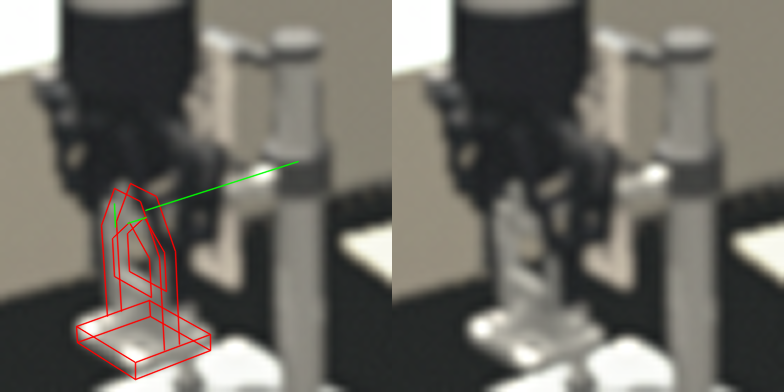

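```bash
python3 -m handwheel '[{"offset":[0,0,0.003],"spin":0,"grip":0},{"offset":[0,0,0.006],"spin":0,"grip":0},{"offset":[0,0,0.009],"spin":0,"grip":0},{"offset":[0,0,0.012],"spin":0,"grip":0},{"offset":[0,0,0.014],"spin":0,"grip":0},{"offset":[0,0,0.0155],"spin":0,"grip":0},{"offset":[0,0,0.0155],"spin":0,"grip":0},{"offset":[0,0,0.0155],"spin":0,"grip":0}]';cat > ff.py <<'E'
from g import go; from bench import cams,ctrl
import numpy as np
f=[]
for i in range(6):
    cams.camera("scene"); f.append(ctrl.get_obs()["wrist_force"])
print(np.mean(f,0)); go(.535,.2048,.31,97.3)
E
python3 ff.py
```

```text
time_s: 22.92
eef_pos: [0.5351, 0.2047, 0.314]
eef_rot: [0.0, -0.064, 0.998, -0.0]
wrist_force: [-0.4, -0.1, 0.6]
opening: 0.624
[-0.37029663  0.13803684  0.05180777]
t 23.225 pos [0.5351 0.2048 0.3139] phi 97.3 off mm [0.1 0.  3.9] spin 0.0 F [ 0.08  0.63 -0.7 ] op 0.622 q6 -1.54 tilt [0.0001 0.    ]
```

```bash
python3 -m handwheel '[{"offset":[0,0,0],"spin":0,"grip":0.68},{"offset":[0,0,0],"spin":0,"grip":0.75},{"offset":[0,0,0],"spin":0,"grip":0.85},{"offset":[0,0,0],"spin":0,"grip":0.95},{"offset":[0,0,0],"spin":0,"grip":1},{"offset":[0,0,-0.008],"spin":0,"grip":1},{"offset":[0,0,-0.025],"spin":0,"grip":1},{"offset":[0,0,-0.05],"spin":0,"grip":1},{"offset":[0,0,-0.075],"spin":0,"grip":1},{"offset":[0,0,-0.095],"spin":0,"grip":1},{"offset":[0,0,-0.1],"spin":0,"grip":1},{"offset":[0,0,-0.1],"spin":0,"grip":0.5},{"offset":[0,0,-0.1],"spin":0,"grip":0},{"offset":[0,0,-0.1],"spin":0,"grip":0}]';python3 ff.py;python3 shot.py hang "[(190,110,290,250),(140,140,260,250)]"
```

```text
time_s: 24.98
eef_pos: [0.5349, 0.2047, 0.4129]
eef_rot: [-0.001, -0.064, 0.998, -0.0]
wrist_force: [-0.3, 0.2, -0.5]
opening: 0.376
[ 0.07683022  0.03740946 -0.12217823]
t 25.275 pos [0.5351 0.2048 0.4137] phi 97.3 off mm [1.000e-01 0.000e+00 1.037e+02] spin 0.0 F [ 0.51  0.58 -0.7 ] op -0.004 q6 -1.54 tilt [-0.0003 -0.    ]
scale 0 4.0
scale 1 3.3333333333333335
```

View pics/hang.png

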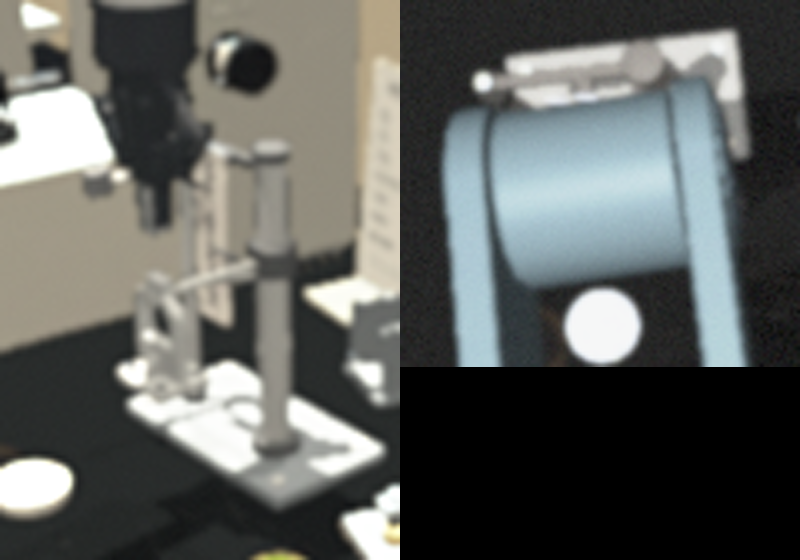

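```bash
python3 g.py .40 .28 .42 97.3
```

```text
t 25.375 pos [0.5351 0.2048 0.4138] phi 97.31 off mm [124.4  91.8  -6.1] spin 0.01 F [-0.66 -0.29 -0.31] op -0.005 q6 -1.54 tilt [-0. -0.]
```

```bash
python3 -m handwheel '[{"offset":[0.01,0.007,0],"spin":0,"grip":0},{"offset":[0.035,0.026,0],"spin":0,"grip":0},{"offset":[0.065,0.048,0],"spin":0,"grip":0},{"offset":[0.095,0.07,0],"spin":0,"grip":0},{"offset":[0.118,0.087,0],"spin":0,"grip":0},{"offset":[0.124,0.092,0],"spin":0,"grip":0},{"offset":[0.124,0.092,0],"spin":0,"grip":0},{"offset":[0.124,0.092,0],"spin":0,"grip":0}]'
cat > m8.py <<'E'
import sys;from h import *; from bench import cams,landmark_of,ctrl
S=cams.camera("scene");T=cams.camera("top")
for t in["hook_saddle","pointer_tip","index_tip","index_tab","bracket_eye"]:
    a,b=[[(np.round(d["uv"],1).tolist(),round(d["confidence"],2)) for d in landmark_of(p,t)] for p in(S,T)]
    print(t,a,b, [x.round(4) if hasattr(x,"round") else x for x in tri([S,T],[a[0][0],b[0][0]])] if a and b else "")
draw(T,[],(155,145,255,215),8,"pics/%st.png"%sys.argv[1]); draw(S,[],(200,130,280,220),6.6,"pics/%ss.png"%sys.argv[1])
print(ctrl.get_obs()["time_s"])
E
python3 m8.py h1
```

```text
time_s: 26.38
eef_pos: [0.401, 0.2799, 0.414]
eef_rot: [0.0, -0.063, 0.998, -0.0]
wrist_force: [0.3, 0.3, -0.1]
opening: 0.001
hook_saddle [([229.3, 183.7], 0.6)] [([220.7, 208.3], 0.55)] [array([0.5324, 0.2053, 0.1897]), np.float64(0.9759)]
pointer_tip [([244.3, 172.8], 0.71)] [([203.0, 173.8], 0.56)] [array([0.6191, 0.255 , 0.188 ]), np.float64(0.5958)]
index_tip [([237.0, 154.9], 0.69)] [([192.6, 173.7], 0.73), ([221.0, 205.9], 0.28)] [array([0.6095, 0.273 , 0.246 ]), np.float64(1.9006)]
index_tab [([211.3, 149.9], 0.45)] [([168.7, 198.7], 0.5)] [array([0.5464, 0.3263, 0.2599]), np.float64(2.1224)]
bracket_eye [([229.7, 181.4], 0.93), ([264.7, 290.2], 0.74)] [([221.2, 207.7], 0.62), ([339.1, 237.8], 0.57)] [array([0.5335, 0.2034, 0.1977]), np.float64(0.8877)]
26.975
```

View pics/h1t.png

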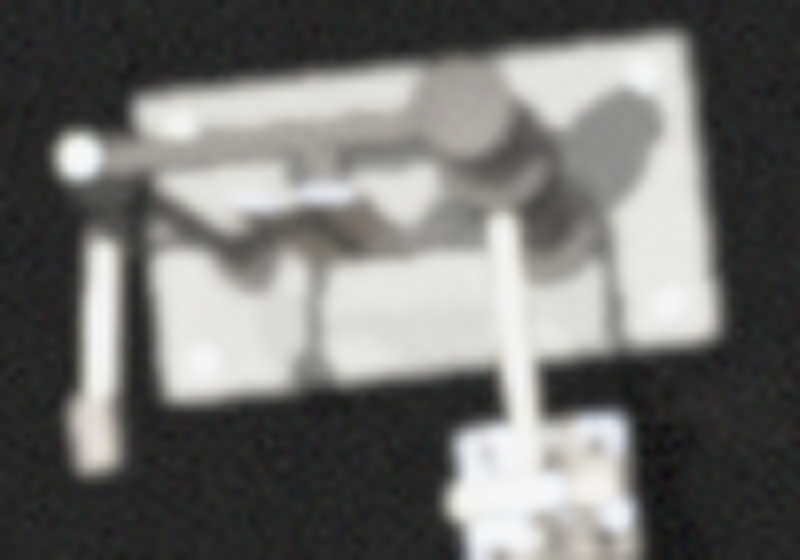

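View pics/h1s.png

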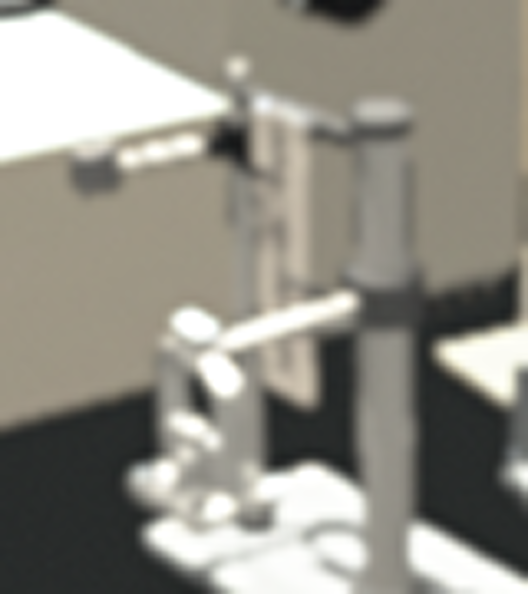

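```bash
cat > m9.py <<'E'
from h import *; from bench import cams
S=cams.camera("scene");T=cams.camera("top")
print(tri([S,T],[(213.9,152.2),(165.3,198.6)]))
for z in(.23,.24,.25,.26): print(z,onz(T,(165.3,198.6),z),onz(S,(213.9,152.2),z))
print("arm clamp",[onz(T,(u/8+154.5,v/8+144.5),.24) for u,v in((103,240),(98,390))])
for zt in(.24,.25):
  for c in((.5525,.3235),(.5515,.330)):
    L=lines(box(-.011,.011,-.006,.006,zt-.024,zt),(*c,.1277))
    n=f"{int(zt*1000)}_{int(c[1]*1e4)}"
    draw(T,[(L,(0,0,255))],(155,185,185,215),10,f"/tmp/T{n}.png");draw(S,[(L,(0,0,255))],(200,140,230,170),10,f"/tmp/S{n}.png")
import glob
r=[np.hstack([cv2.imread(f)[:,:200] if 0 else cv2.resize(cv2.imread(f),(200,200)) for f in sorted(glob.glob(f"/tmp/{k}2*.png"))]) for k in "TS"]
cv2.imwrite("pics/tab.png",np.vstack(r))
E
python3 m9.py
```

```text
(array([0.55101675, 0.33559979, 0.24838437]), np.float64(0.2036597570750871))
0.23 [0.55179885 0.3403243  0.23      ] [0.57374728 0.38390632 0.23      ]
0.24 [0.55119184 0.33783724 0.24      ] [0.56168751 0.35743581 0.24      ]
0.25 [0.55058484 0.33535019 0.25      ] [0.54962775 0.3309653  0.25      ]
0.26 [0.54997784 0.33286313 0.26      ] [0.53756799 0.3044948  0.26      ]
arm clamp [array([0.61084909, 0.33457307, 0.24      ]), array([0.56440008, 0.33469459, 0.24      ])]
```

View pics/tab.png

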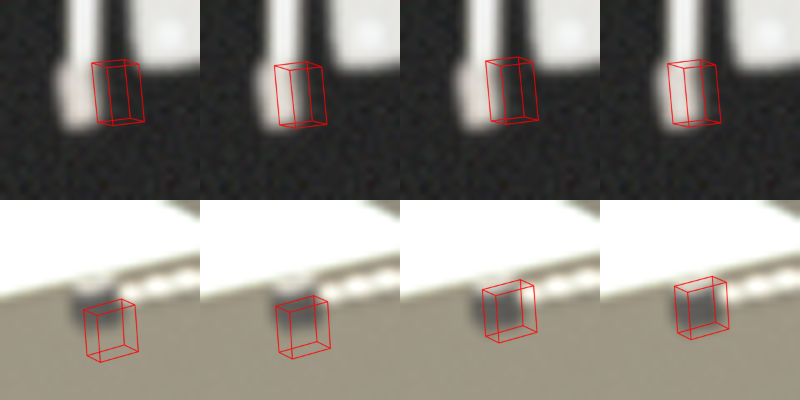

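```bash
python3 g.py .55 .334 .445 97.3
```

```text
t 27.075 pos [0.4004 0.2803 0.4139] phi 97.3 off mm [-155.2   34.3  -31.1] spin 0.0 F [-0.55 -0.1  -0.21] op -0.002 q6 -1.33 tilt [-0. -0.]
```

```bash
python3 -m handwheel '[{"offset":[0,0,-0.01],"spin":0,"grip":0},{"offset":[-0.01,0.002,-0.025],"spin":0,"grip":0},{"offset":[-0.035,0.008,-0.031],"spin":0,"grip":0},{"offset":[-0.065,0.014,-0.031],"spin":0,"grip":0},{"offset":[-0.095,0.021,-0.031],"spin":0,"grip":0},{"offset":[-0.125,0.028,-0.031],"spin":0,"grip":0},{"offset":[-0.148,0.033,-0.031],"spin":0,"grip":0},{"offset":[-0.155,0.0343,-0.031],"spin":0,"grip":0},{"offset":[-0.155,0.0343,-0.031],"spin":0,"grip":0},{"offset":[-0.155,0.0343,-0.031],"spin":0,"grip":0}]'; python3 g.py .55 .334 .40 97.3; python3 m8.py ov
```

```text
time_s: 28.32
eef_pos: [0.5491, 0.3339, 0.4452]
eef_rot: [-0.0, -0.064, 0.998, -0.0]
wrist_force: [0.4, -0.6, 0.2]
opening: 0.002
t 28.325 pos [0.5491 0.3339 0.4452] phi 97.32 off mm [-0.9  0.  45.2] spin 0.02 F [ 0.4  -0.61  0.21] op 0.002 q6 -1.34 tilt [-0.0002 -0.    ]
hook_saddle [([227.8, 182.7], 0.54)] [([220.4, 208.4], 0.61)] [array([0.5306, 0.2065, 0.1932]), np.float64(0.2533)]
pointer_tip [([245.0, 172.9], 0.75)] [([201.2, 174.7], 0.52)] [array([0.6193, 0.2587, 0.186 ]), np.float64(0.6317)]
index_tip [([241.2, 158.9], 0.44)] [([191.6, 172.2], 0.73)] [array([0.6189, 0.2768, 0.2288]), np.float64(0.1471)]
index_tab [([213.2, 152.7], 0.67), ([210.1, 272.9], 0.39)] [([167.9, 199.6], 0.55)] [array([0.5477, 0.3295, 0.2491]), np.float64(0.369)]
bracket_eye [([230.1, 181.8], 0.76), ([264.5, 288.2], 0.51), ([232.0, 206.9], 0.27)] [([220.8, 205.0], 0.66), ([338.4, 236.7], 0.5)] [array([0.5389, 0.2057, 0.1944]), np.float64(0.0194)]
28.925
```

View pics/ovs.png

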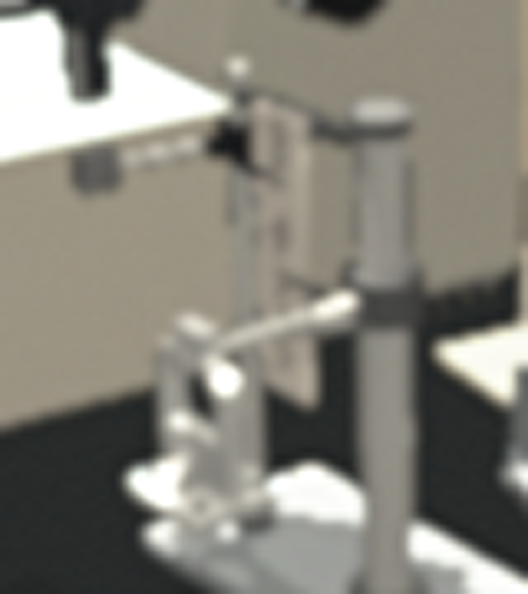

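```bash
python3 -m handwheel '[{"offset":[-0.001,0,0.008],"spin":0,"grip":0},{"offset":[-0.001,0,0.014],"spin":0,"grip":0},{"offset":[-0.001,0,0.019],"spin":0,"grip":0},{"offset":[-0.001,0,0.024],"spin":0,"grip":0},{"offset":[-0.001,0,0.029],"spin":0,"grip":0},{"offset":[-0.001,0,0.034],"spin":0,"grip":0},{"offset":[-0.001,0,0.039],"spin":0,"grip":0},{"offset":[-0.001,0,0.043],"spin":0,"grip":0},{"offset":[-0.001,0,0.045],"spin":0,"grip":0},{"offset":[-0.001,0,0.045],"spin":0,"grip":0}]'; python3 g.py .55 .334 .375 97.3; python3 m8.py pr
```

```text
time_s: 30.18
eef_pos: [0.5508, 0.3341, 0.3997]
eef_rot: [0.0, -0.064, 0.998, -0.0]
wrist_force: [0.1, -0.0, 1.0]
opening: 0.003
t 30.175 pos [0.5508 0.3341 0.3997] phi 97.3 off mm [ 0.8  0.  24.7] spin -0.0 F [ 0.08 -0.01  1.03] op 0.003 q6 -1.34 tilt [ 0. -0.]
hook_saddle [([228.7, 182.3], 0.56)] [([201.8, 240.0], 0.69), ([221.4, 201.5], 0.66)] [array([0.4858, 0.2355, 0.1945]), np.float64(18.8986)]
pointer_tip [([245.3, 174.5], 0.55), ([211.0, 274.1], 0.37), ([198.9, 234.8], 0.17)] [([199.3, 173.2], 0.58), ([350.0, 265.8], 0.19)] [array([0.6242, 0.2653, 0.1769]), np.float64(0.5531)]
index_tip [([242.8, 164.9], 0.67), ([228.9, 182.1], 0.4)] [([194.6, 175.2], 0.51)] [array([0.6161, 0.2711, 0.2103]), np.float64(1.4346)]
index_tab [([210.5, 158.8], 0.52)] [([327.1, 202.1], 0.68)] [array([ 0.4775, -0.0017,  0.3511]), np.float64(35.7411)]
bracket_eye [([267.2, 290.4], 0.7), ([231.7, 182.9], 0.54)] [([220.5, 205.1], 0.79), ([338.6, 236.6], 0.6)] [array([ 0.6146,  0.2237, -0.2841]), np.float64(15.4298)]
30.775
```

View pics/prs.png

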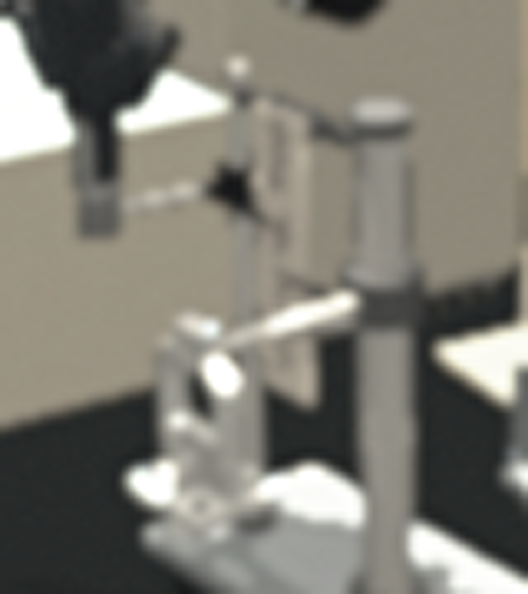

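```bash
python3 -m handwheel '[{"offset":[0,0,0.004],"spin":0,"grip":0},{"offset":[0,0,0.009],"spin":0,"grip":0},{"offset":[0,0,0.014],"spin":0,"grip":0},{"offset":[0,0,0.018],"spin":0,"grip":0},{"offset":[0,0,0.021],"spin":0,"grip":0},{"offset":[0,0,0.022],"spin":0,"grip":0},{"offset":[0,0,0.022],"spin":0,"grip":0}]'; python3 g.py .55 .334 .375 97.3
cat > m10.py <<'E'
import sys;from h import *; from bench import cams,landmark_of,ctrl
n=10; acc=[]
for i in range(n): S=cams.camera("scene"); acc.append(S["color"].astype(float))
S["color"]=np.mean(acc,0).astype(np.uint8); cv2.imwrite(f"pics/{sys.argv[1]}_full.png",S["color"][:,:,::-1])
draw(S,[],(225,145,275,190),13,f"pics/{sys.argv[1]}.png")
R0=cv2.cvtColor(cv2.imread("pics/scene0.png"),cv2.COLOR_BGR2GRAY); C=cv2.cvtColor(S["color"],cv2.COLOR_RGB2GRAY)
def mv(box,up):
    x0,y0,x1,y1=box; t=cv2.resize(R0[y0:y1,x0:x1],None,fx=8,fy=8,interpolation=cv2.INTER_CUBIC)
    s=cv2.resize(C[y0-2:y1+up,x0-3:x1+3],None,fx=8,fy=8,interpolation=cv2.INTER_CUBIC)
    r=cv2.matchTemplate(s,t,cv2.TM_CCOEFF_NORMED); _,m,_,l=cv2.minMaxLoc(r); return m,l[0]/8-3,l[1]/8-2
print("collar",mv((252,162,264,172),22)); print("clamp",mv((231,147,239,156),26))
def zof(xy,z0,dv):
    v0=proj(S,[*xy,z0])[0,1]; zs=np.linspace(z0-.09,z0+.02,1101); v=proj(S,np.c_[np.tile(xy,(1101,1)),zs])[:,1]
    return z0-zs[np.argmin(abs(v-v0-dv))]
print("collar mm",zof((.6465,.2195),.219,mv((252,162,264,172),22)[2])*1e3,"clamp mm",zof((.632,.3337),.24,mv((231,147,239,156),26)[2])*1e3)
a=proj(S,[[.6171,.2566,.19],[.6147,.2754,.19]]);print("19mm step at equal height px",a,a[1]-a[0])
E
python3 m10.py nd
```

```text
time_s: 31.65
eef_pos: [0.5506, 0.3341, 0.3776]
eef_rot: [-0.0, -0.064, 0.998, -0.0]
wrist_force: [-0.2, 0.2, 0.2]
opening: 0.0
t 31.65 pos [0.5506 0.3341 0.3776] phi 97.31 off mm [0.6 0.  2.6] spin 0.01 F [-0.19  0.25  0.2 ] op 0.0 q6 -1.34 tilt [-0.0008 -0.0003]
collar (0.9759615063667297, 0.0, 7.75)
clamp (0.9623401761054993, 0.5, 12.75)
collar mm 26.400000000000006 clamp mm 45.79999999999998
19mm step at equal height px [[244.07604249 172.15138219]
 [240.53770324 170.48394918]] [-3.53833925 -1.66743301]
```

View pics/nd.png

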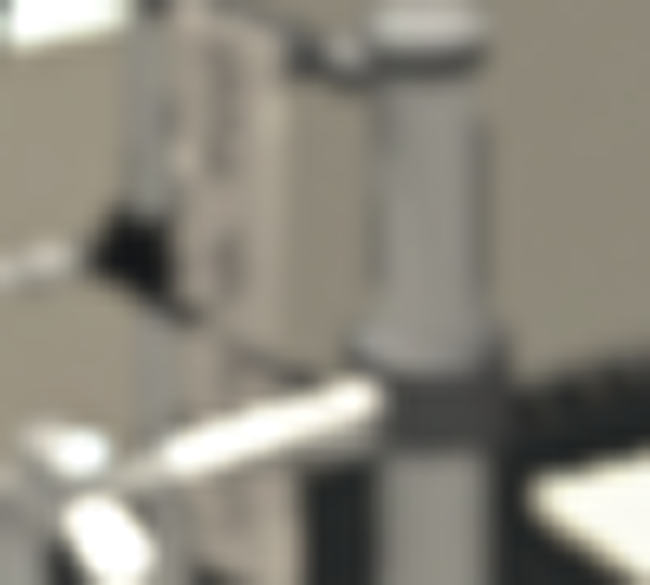

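```bash
python3 -m handwheel '[{"offset":[0,0,0.001],"spin":0,"grip":0},{"offset":[0,0,0.002],"spin":0,"grip":0},{"offset":[0,0,0.0025],"spin":0,"grip":0},{"offset":[0,0,0.0025],"spin":0,"grip":0},{"offset":[0,0,0.0025],"spin":0,"grip":0}]'; python3 g.py .55 .334 .375 97.3
cat >> m10.py <<'E'
print("patches")
for b in((252,160,266,173),(250,160,268,175),(254,163,262,174),(246,160,262,176)): r=mv(b,22); print("collar",r,zof((.6465,.2195),.219,r[2])*1e3)
for b in((230,146,240,158),(232,149,238,156),(228,148,240,156)): r=mv(b,28); print("clamp",r,zof((.632,.3337),.24,r[2])*1e3)
draw(S,[],(232,160,252,178),32,f"pics/{sys.argv[1]}.png")
E
python3 m10.py nd2
```

```text
time_s: 32.78
eef_pos: [0.5508, 0.3341, 0.3754]
eef_rot: [0.0, -0.064, 0.998, 0.0]
wrist_force: [0.1, 0.2, -0.1]
opening: 0.001
t 32.775 pos [0.5508 0.3341 0.3754] phi 97.3 off mm [0.8 0.  0.4] spin 0.0 F [ 0.15  0.18 -0.14] op 0.001 q6 -1.34 tilt [0.0001 0.    ]
collar (0.9758481979370117, 0.0, 7.75)
clamp (0.959876298904419, 0.5, 13.25)
collar mm 26.400000000000006 clamp mm 47.59999999999997
19mm step at equal height px [[244.07604249 172.15138219]
 [240.53770324 170.48394918]] [-3.53833925 -1.66743301]
patches
collar (0.8212037086486816, -0.125, 7.625) 25.999999999999996
collar (0.7097921967506409, -0.125, 7.5) 25.599999999999984
collar (0.9784117937088013, 0.125, 7.75) 26.400000000000006
collar (0.8775649666786194, 0.125, 7.75) 26.400000000000006
clamp (0.9053835272789001, 0.5, 13.125) 47.09999999999997
clamp (0.9785245656967163, 0.5, 13.5) 48.499999999999986
clamp (0.949202835559845, 0.5, 13.25) 47.59999999999997
```

View pics/nd2.png

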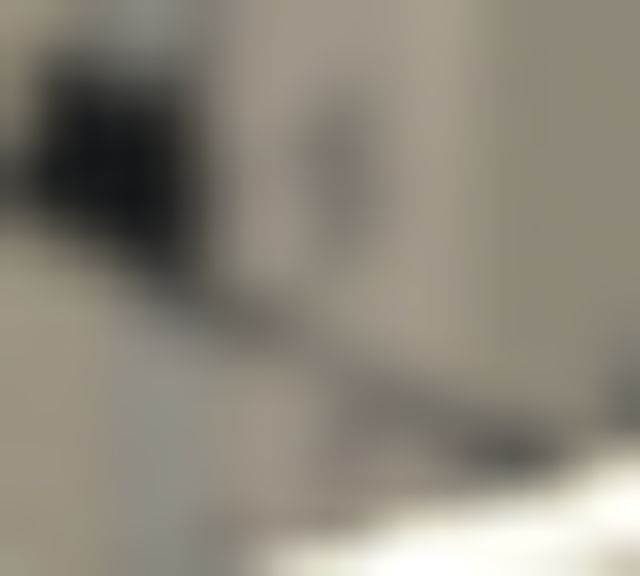

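```bash
python3 - <<'E'
from h import *
C=cv2.imread("pics/nd2_full.png").astype(float).mean(2)
np.set_printoptions(linewidth=200)
print("cols",list(range(237,250)))
for r in range(165,177): print(r,C[r,237:250].round().astype(int))
E
```

```text
cols [237, 238, 239, 240, 241, 242, 243, 244, 245, 246, 247, 248, 249]
165 [ 44  85 123 138 129 118 126 142 150 145 136 133 133]
166 [ 43  83 123 141 134 121 127 143 150 145 136 133 133]
167 [ 51  88 125 143 136 126 133 146 150 144 136 133 133]
168 [ 67  91 121 135 135 135 142 149 150 144 136 133 133]
169 [ 94  94 104 117 128 139 147 151 150 144 136 133 133]
170 [123 114 109 113 123 132 141 147 148 143 136 133 133]
171 [138 134 131 131 129 125 126 131 137 138 135 134 133]
172 [142 140 142 145 138 125 116 115 117 122 124 126 129]
173 [141 141 144 147 139 125 119 119 114 106 102 104 115]
174 [141 141 144 146 139 129 131 135 127 112 100 100 125]
175 [140 137 140 145 141 135 139 148 151 153 164 178 198]
176 [136 129 131 143 147 149 171 206 224 230 239 245 245]
```

```bash
python3 -m handwheel '[{"offset":[0,0,0.0007],"spin":0,"grip":0},{"offset":[0,0,0.0014],"spin":0,"grip":0},{"offset":[0,0,0.0018],"spin":0,"grip":0},{"offset":[0,0,0.0018],"spin":0,"grip":0},{"offset":[0,0,0.0018],"spin":0,"grip":0}]'; python3 g.py .55 .334 .375 97.3
python3 m10.py nd3 | grep -v step
python3 - <<'E'
from h import *
C=cv2.imread("pics/nd3_full.png").astype(float).mean(2)
np.set_printoptions(linewidth=200)
for r in range(165,177): print(r,C[r,237:250].round().astype(int))
E
```

```text
time_s: 33.9
eef_pos: [0.5508, 0.3341, 0.3735]
eef_rot: [-0.0, -0.064, 0.998, -0.0]
wrist_force: [0.9, 0.3, 1.1]
opening: 0.003
t 33.9 pos [0.5508 0.3341 0.3735] phi 97.3 off mm [ 0.8  0.  -1.5] spin 0.0 F [0.86 0.28 1.05] op 0.003 q6 -1.34 tilt [-0.0001 -0.    ]
collar (0.9757722020149231, 0.0, 7.75)
clamp (0.9582562446594238, 0.5, 13.75)
collar mm 26.400000000000006 clamp mm 49.4
 [240.53770324 170.48394918]] [-3.53833925 -1.66743301]
patches
collar (0.821270763874054, -0.125, 7.625) 25.999999999999996
collar (0.7096384763717651, -0.125, 7.5) 25.599999999999984
collar (0.9779539108276367, 0.125, 7.75) 26.400000000000006
collar (0.8771544098854065, 0.25, 7.625) 25.999999999999996
clamp (0.9070079922676086, 0.5, 13.75) 49.4
clamp (0.9731650948524475, 0.375, 13.875) 49.9
clamp (0.9638874530792236, 0.5, 13.875) 49.9
165 [ 44  84 123 138 129 118 126 142 150 145 136 133 133]
166 [ 43  83 123 142 134 121 127 142 150 145 136 133 133]
167 [ 48  88 126 143 136 126 133 146 150 144 136 133 133]
168 [ 60  92 124 141 139 136 142 149 150 144 136 133 133]
169 [ 77  84 106 126 137 141 147 151 150 144 136 133 133]
170 [107  92  92 109 125 133 140 147 148 143 136 134 134]
171 [131 119 112 119 125 124 126 132 137 137 134 133 133]
172 [140 136 136 139 136 124 116 115 117 122 124 126 128]
173 [142 141 143 146 139 125 119 119 113 106 102 104 115]
174 [141 141 144 147 139 129 131 135 127 112 100 101 125]
175 [140 138 140 145 141 135 139 148 151 153 164 178 197]
176 [136 129 131 143 147 149 170 205 224 229 239 245 245]
```

View pics/nd3.png

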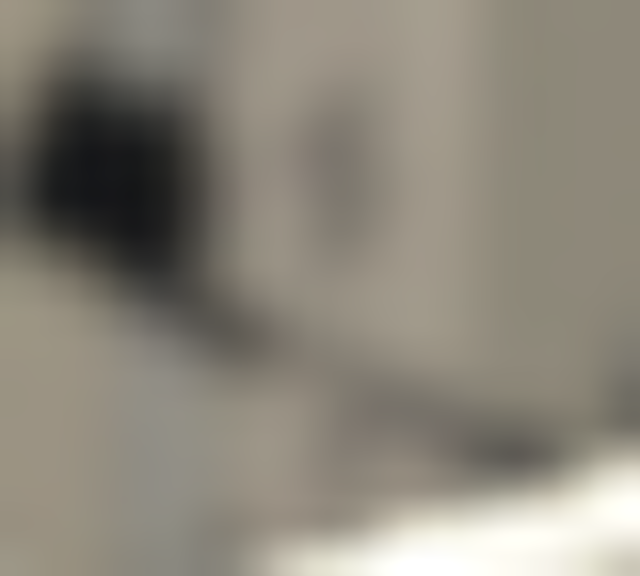

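```bash
python3 -m handwheel '[{"offset":[0,0,-0.003],"spin":0,"grip":0},{"offset":[0,0,-0.015],"spin":0,"grip":0},{"offset":[0,0,-0.04],"spin":0,"grip":0},{"offset":[0,0,-0.07],"spin":0,"grip":0},{"offset":[0.02,0,-0.08],"spin":0,"grip":0},{"offset":[0.055,0,-0.08],"spin":0,"grip":0},{"offset":[0.09,0,-0.08],"spin":0,"grip":0},{"offset":[0.125,0,-0.08],"spin":0,"grip":0},{"offset":[0.145,0,-0.08],"spin":0,"grip":0},{"offset":[0.15,0,-0.08],"spin":0,"grip":0},{"offset":[0.15,0,-0.08],"spin":0,"grip":0},{"offset":[0.15,0,-0.08],"spin":0,"grip":0}]'; python3 m10.py nd4 | grep -v step
python3 - <<'E'
from h import *
C=cv2.imread("pics/nd4_full.png").astype(float).mean(2)
np.set_printoptions(linewidth=200)
for r in range(167,176): print(r,C[r,237:250].round().astype(int))
E
python3 m8.py fin; python3 - <<'E'
from h import *; from bench import cams
p=cams.camera("scene");cv2.imwrite("pics/end.png",p["color"][:,:,::-1]);p=cams.camera("top");cv2.imwrite("pics/endt.png",p["color"][:,:,::-1])
E
```

```text
time_s: 35.9
eef_pos: [0.4027, 0.315, 0.4538]
eef_rot: [0.0, -0.063, 0.998, 0.0]
wrist_force: [-0.4, -0.8, -0.3]
opening: 0.002
collar (0.9758580923080444, 0.0, 7.75)
clamp (0.942898690700531, 0.5, 13.875)
collar mm 26.400000000000006 clamp mm 49.9
 [240.53770324 170.48394918]] [-3.53833925 -1.66743301]
patches
collar (0.8206629753112793, -0.125, 7.625) 25.999999999999996
collar (0.7087708115577698, -0.125, 7.5) 25.599999999999984
collar (0.978714108467102, 0.125, 7.75) 26.400000000000006
collar (0.8769413232803345, 0.25, 7.625) 25.999999999999996
clamp (0.8996841907501221, 0.625, 13.875) 49.9
clamp (0.9651357531547546, 0.5, 14.125) 50.79999999999998
clamp (0.985144317150116, 0.625, 14.0) 50.29999999999998
167 [ 56 105 155 177 164 146 158 179 181 164 143 135 135]
168 [ 67 107 151 174 167 155 166 182 181 163 143 135 136]
169 [ 82  96 129 156 162 158 169 183 181 163 143 135 135]
170 [110  97 107 134 148 152 165 181 181 164 143 135 135]
171 [134 121 122 139 148 145 155 172 175 162 143 136 136]
172 [143 138 142 155 155 142 140 152 158 151 137 133 134]
173 [144 143 148 156 151 137 137 146
[... 209 characters left out ...]
05.6], 0.69)] [array([0.5475, 0.1895, 0.2349]), np.float64(6.4451)]
pointer_tip [([245.9, 173.6], 0.46)] [([202.9, 175.7], 0.77), ([172.6, 199.2], 0.73)] [array([0.6178, 0.2537, 0.1855]), np.float64(1.1591)]
index_tip [([238.9, 169.5], 0.54)] [([196.6, 176.6], 0.69), ([218.6, 206.3], 0.64)] [array([0.6098, 0.2705, 0.1965]), np.float64(1.0133)]
index_tab [([211.6, 165.8], 0.63), ([195.2, 232.5], 0.63)] [([174.0, 201.5], 0.46)] [array([0.5426, 0.3255, 0.2063]), np.float64(1.9541)]
bracket_eye [([228.3, 181.6], 0.57), ([264.0, 290.2], 0.56)] [([220.8, 204.8], 0.61), ([202.9, 237.6], 0.56), ([338.9, 236.1], 0.49), ([268.8, 203.5], 0.24)] [array([0.5371, 0.2068, 0.1952]), np.float64(1.0985)]
37.0
```

View pics/end.png

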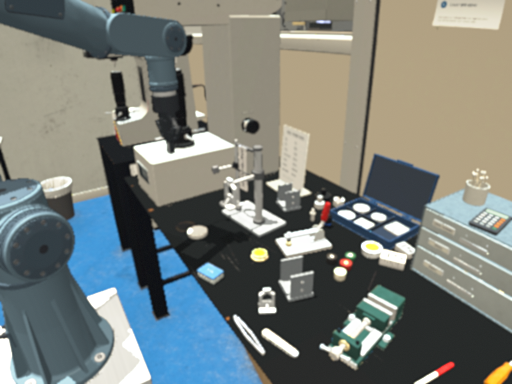

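View pics/endt.png

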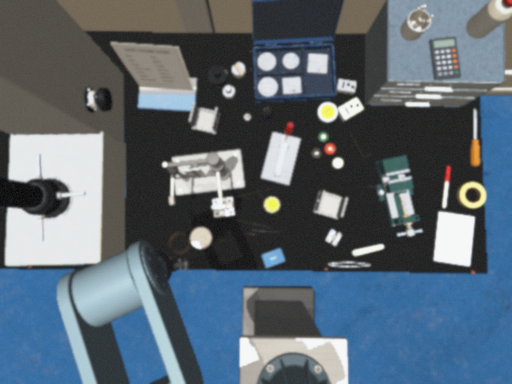

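View pics/fins.png

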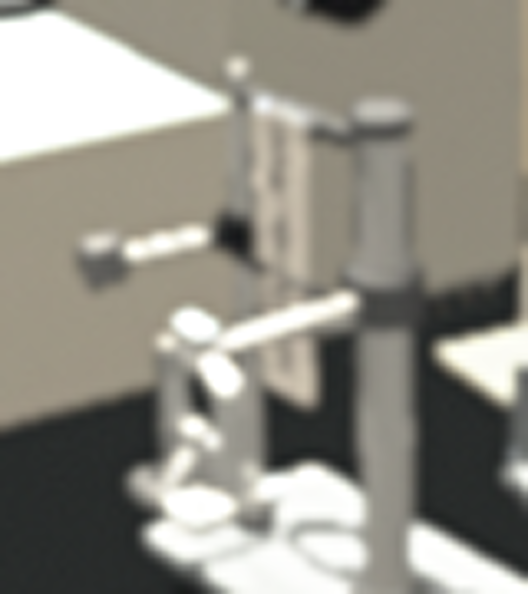

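```bash
python3 -c "
from bench import ctrl
print(ctrl.get_obs()['time_s'],ctrl.hand_in())"
```

```text
the job is handed in; nothing more can be done
37.1 None
```

I did the whole job in the order asked and handed it in at 37.1 s. The bracket is hanging on the spring scale's hook with the index set beside the pointer, and the arm is well clear.

- **Bracket:** I took the larger bracket from the right-hand cradle by its crown, stood it upright on open bench and let go. I then took it again across its flat sides, with the window free, and threaded it onto the hook. I lowered it until the wrist force read about zero (0.05 N), then released it.
- **Scale:** The scale settled about 26 mm down, far from the 80 mm stop. Pictures taken over the following seconds showed no movement of the hook carriage.
- **Index:** I pressed the tab down with closed fingertips. From the fingertip height the index needle is at about 188.5 mm. The pointer measured 188.6–189.4 mm from the carriage shift in the pictures. In enlarged, averaged images the two needles look level to about 0.5 mm.
- **Bystanders:** In the last pictures the box, disc, level and tweezers are in the same places as at the start.

**Disagreements:**
- The last landmark readings put the pointer at about 186 mm and the index at about 197 mm, which do not agree with the above. They fitted the two cameras poorly (about 1 pixel off), so I relied on the fingertip height and the needle comparison.
- The index arm also sits about 8° off the direction described, so I used the tab position measured in the pictures.

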